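# Twist the bayonet lid tight onto the bench tumbler barrel

### The arm

A 7-joint arm with a two-finger parallel gripper is mounted at the origin on the work surface. World frame = base frame: x ahead of the robot, y to its left, z up, the work surface at z = 0. Lengths are in m, angles in rad, forces in N, time in s.
With the tool pointing down it reaches from about 0.425 to 0.95 m from the base axis. Payload 4.7 kg.
Tool frame: the origin (TCP) lies at the very end of the fingers, on their centre line; the grasp point (between the pads) lies 19 mm behind it; z points along the fingers, y is the direction in which the jaws open and shut (so a half turn about z gives the same grasp; the last joint's range is limited). The gripper opens to 85 mm and grips with 20 to 120 N. Pads are 22 mm wide; open, the fingers measure 114 mm over their backs; the gripper's body (76 mm by 85 mm) begins 54 mm behind the grasp point. The pads swing forward as they close: fully open they stand 13 mm farther back than shut.
Start: joints at [-1.186, 0.469, -0.049, 1.532, 0.024, 1.141, -0.082], TCP at [0.271, 0.618, 0.194] pointing down, gripper open.
Joint ranges: [-2.59, 2.59], [-0.33, 1.99], [-1.39, 1.29], [0.1, 2.45], [-1.04, 4.18], [0.21, 1.99], [-2.66, 2.66]. Speed limits (rad/s): [2.57, 2.57, 3.14, 3.14, 3.14, 3.14, 3.14].

### API

Orientations are given as a unit quaternion [x, y, z, w].
In Python, from bench import bot, eyes gives the robot as it stands.
- The arm moves only by the tool drive_tool, never from a script. Its argument "plan" is one flat list of numbers, 7 for each row, row after row: the shift along the tool's x, y, z each as a share of 10 cm, from -1 to 1, then the turn, a rotation vector about the tool's x, y, z each as a share of 4 degrees, from -1 to 1, then the opening, from 0 (shut) to 1 (fully open). In form: [tx, ty, tz, ax, ay, az, hand, tx, ty, tz, ax, ay, az, hand, ...]. A call has 1 to 5 rows; each row shifts and turns the commanded pose from where the row before left it, along the tool's axes as they then stand; what a row does not reach is not made up. A row lasts 1/10 s, in which the tool goes at most 50 mm and 8.59 degrees, less where a joint would pass 70% of its speed; a pose out of reach is approached as far as the arm can. A call with a number of a shift or a turn outside -1 to 1 is refused whole. A call with a gripper value outside its range is refused whole. The fingers move at their own pace and stop on an object; "newtons" is the grip in N (left out, the last holds). Time passes only in rows, so rows that do not move let the fingers close. It gives the time, the measured TCP pose, the force and the opening at its end, in the units of the state.
- bot.state(): the state, without advancing time (a new reading comes with each control period).
- eyes.grab_frame(name): name is "side" or "top" or "wrist"; returns a dict with "color" (480x640x3 uint8, red, green, blue), "fx", "fy", "cx", "cy" (pixels), "origin" and "attitude" of the camera in the world. Camera axes: x right, y up, looking along -z (the intrinsics and any distortion apply to the point x, -y, -z); pixel columns grow to the right and rows downward; lengths in m; the calibration is good to about 2 mm. A picture is of the moment at which its call begins. There is no depth.
- bot.sign_off(): hands the job in, once; it reports no verdict.
The state is a dict: "time": time; "joints": joint angles; "qd": joint speeds; "effort": joint torques, N m; "tcp_pos": TCP position; "orientation": TCP orientation; "wrist_force": force on the tool from outside, world axes, zero at the start; "wrist_torque": the same for the moment, N m; "width": opening from 0.0 (shut) to 1.0 (fully open).
Only numpy, scipy, OpenCV 4.12 (cv2) and the standard library are available. Lean on these libraries where they do the work, as an engineer would, in place of code of your own. Each camera call takes 0.05 s, during which the arm holds its last target.

### The job

Take the handled lid off the soldering board, set it into the mouth of the barrel so that its three ears drop between the three lugs, then press it down and twist it clockwise (seen from above) until its ramps draw it tight, with its flange down flat on the rim all round. Let go and leave it locked. Do not force it, ram it or jam it, and leave the hammer, dish and jar alone.

Things in the scene. Friction and masses are not known exactly. Their poses are not given: they have to be found in the camera images.
- lid: Round aluminium bayonet lid, 280 to 420 g, right way up on the soldering board (12 mm thick). Origin: centre of its underside; z up, x along the handle. Upward from there: plug, diameter 62 mm, 0 to 14 mm; flange, diameter 94 mm, 14 to 20 mm; upright black bar handle 70 mm long (x), 16 mm thick (y), 20 to 56 mm.
- handle (a point): Point to grip in the lid's handle, on the lid's axis, 44 mm above the lid's origin (24 mm above the flange's top, 12 mm below the handle's top); same axes as the lid.
- flange (a point): Centre of the underside of the lid's flange, 14 mm above the lid's origin, same axes; it meets the barrel's rim when the lid is home. Resting on top of the lugs it stands 13 mm over the rim; the ears pass under the lugs once it is pressed to under 3 mm over the rim; further turning draws it down onto the rim, where it binds firmly.
- ear (a point): Middle of one of three ears on the plug's side, on the lid's x axis 33 mm out and 5 mm above the lid's underside; the others lie 120 and 240 degrees round. Each is 24 mm wide (40 degrees), reaches 36.5 mm from the axis and is some 7 mm tall at most. Its top is a ramp: 9 mm below the flange at the clockwise end (seen from above), rising 4 mm to the other end.
- stand: Tumbler barrel of black rubber with a steel mouth ring, upright in a fixed foot plate of 150 by 150 by 10 mm. Origin: centre of the foot's underside, z up. Barrel outer diameter 102 mm, bore 80 mm, rim 115 mm above the bench.
- mouth (a point): Centre of the mouth at rim height; axes of the stand. Three lugs stick in, leaving 66 mm diameter: each spans 56 degrees, 1 to 6 mm below the rim. Middles of the 64 degree gaps: 0, 120, 240 degrees from this x axis plus one common unknown angle of up to 0.65 rad either way, to be seen or felt. From mid-gap 0.7 to 0.8 rad clockwise binds the lid tight; friction then holds it.
- disc (a point): Centre of the top, at rest, of a sprung rubber disc (60 mm diameter) in the mouth, 6 mm below the rim. The lid's underside meets it with ears in the gaps and flange 8 mm over the rim; it pushes up with 4 N there, 11 N with the lid home, and lifts an unlocked lid. Pressing with 10 N and turning until the resistance jumps by 0.5 N m is enough; 80 N harms it.
- hammer: Hammer lying on the bench between the two work places, head to +x; leave alone.
- dish: Small steel dish, 80 mm across, 22 mm tall; leave alone.
- jar: Small glass jar with steel cap, 60 mm across, 85 mm tall; leave alone.
Not all that is in view belongs to the job. Of the things like the lid, leave any that is brown; of the rest the smaller one is meant. Several things have the shape of the stand; the one meant has the colours described above.

How it is judged:
By the outcome, as a careful person would: the job done as asked, in the order asked, and still so for the second after the job is handed in, with the robot touching nothing.
It also fails if it takes over 64 s, if anything falls off the work surface, if the arm or the gripper's body presses on something with over 40 N, if the wrist force passes 120 N, or if a joint passes its speed limit or range.

## Working session

There is one attempt and no reset: what is moved stays moved. The work goes in short steps, Python scripts to look and compute and a tool call to move; the robot and the scene stay as the last step left them, time stands still between calls to the robot, and variables do not carry over. Pictures are saved under pics/ and viewed, and the job is handed in when it is done.

Besides the shell and the picture viewer there is one more tool, called after "Request:" as a command line: name --argument value ..., lists and objects as JSON in quotes. drive_tool: Moves the arm, as the interface text tells. Its arguments: {"type":"object","properties":{"plan":{"type":"array","items":{"type":"number","minimum":-1,"maximum":1}},"newtons":{"type":"number"}},"required":["plan"]}

```bash
ls; mkdir -p pics; cat > h.py <<'E'
import sys; sys.path.insert(0,'.')
import numpy as np, cv2, json
from scipy.spatial.transform import Rotation as R
from bench import bot, eyes
def shot(name, fn):
    f=eyes.grab_frame(name); cv2.imwrite('pics/%s.png'%fn, cv2.cvtColor(f['color'],cv2.COLOR_RGB2BGR))
    np.save('pics/%s.npy'%fn, {k:v for k,v in f.items() if k!='color'}, allow_pickle=True)
    return f
E
python3 - <<'E'
from h import *
print(bot.state())
for n in ['top','side','wrist']:
    f=shot(n,n+'0'); print({k:v for k,v in f.items() if k!='color'})
E
```

```text
pics
{'time': 0.0, 'joints': array([-1.18591613,  0.46948272, -0.04860514,  1.53369999,  0.02412634,
        1.14097112, -0.08229828]), 'qd': array([-0.00116491,  0.00082844,  0.00112902, -0.00071571,  0.00062485,
       -0.000856  , -0.00091491]), 'effort': array([-8.22133024e-04, -5.10312903e+01, -4.71652555e-02, -2.37707090e+01,
        1.05966552e-02,  7.50968320e-03,  7.98921633e-06]), 'tcp_pos': array([0.27113073, 0.6174393 , 0.19283112]), 'orientation': array([ 2.05391001e-01,  9.78679499e-01, -9.74491127e-04, -1.58189387e-04]), 'wrist_force': array([-0.68924369,  0.39017112, -1.56428589]), 'wrist_torque': array([-0.00752563, -0.03173487,  0.0430894 ]), 'width': 1.003706782544184}
{'fx': 437.9374584537076, 'fy': 437.9374584537076, 'cx': 318.2936001182879, 'cy': 234.56374530363755, 'origin': array([ 0.34070895, -0.01414124,  1.26468548]), 'attitude': array([ 0.05519473, -0.04926817, -0.69998755,  0.71031234])}
{'fx': 531.1158282098226, 'fy': 531.1158282098226, 'cx': 312.95374386804775, 'cy': 241.77944075657095, 'origin': array([ 0.29557748, -1.1349585 ,  0.9109368 ]), 'attitude': array([ 0.45022887, -0.04880582, -0.09357573,  0.88665413])}
{'fx': 420.16619927475796, 'fy': 420.16619927475796, 'cx': 311.62781000690387, 'cy': 234.39799555451705, 'origin': array([0.20573333, 0.64632871, 0.3727313 ]), 'attitude': array([-0.12014162, -0.07717619,  0.54102289,  0.82879675])}
```

View pics/top0.png

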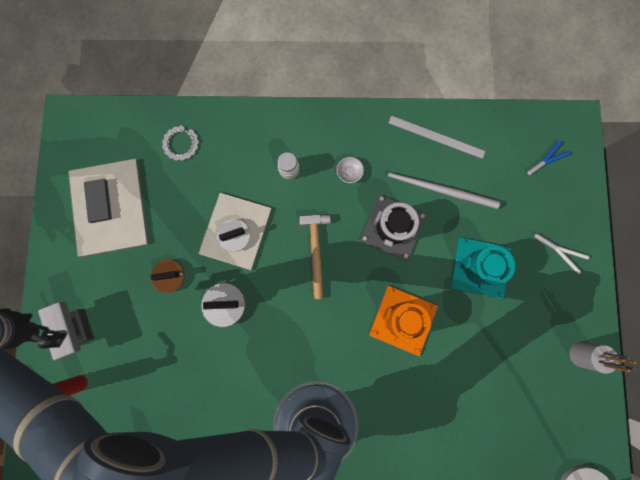

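View pics/side0.png

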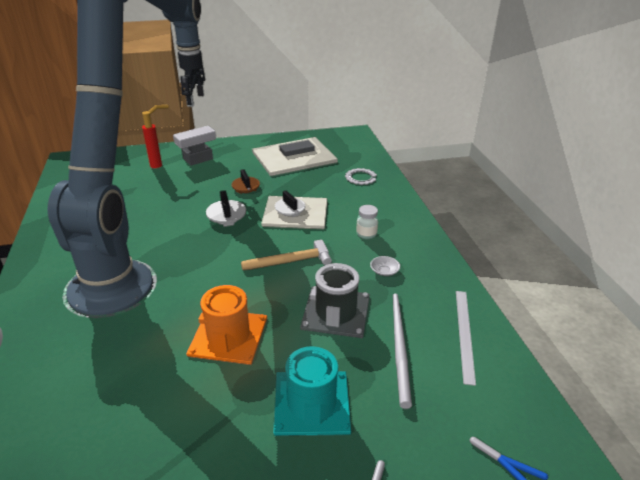

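View pics/wrist0.png

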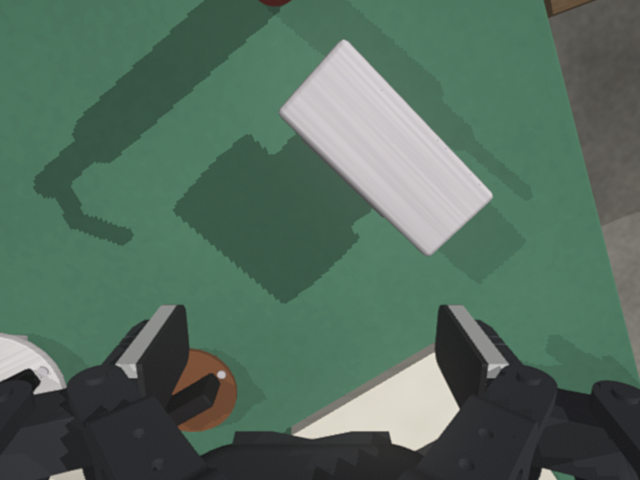

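The lid is the small silver one on the cream board, at top (233,235). The black barrel is at top (400,222). The white lid at (223,305) is larger and off the board, and the brown one is excluded. Next I'll look at enlarged crops.

```bash
cat >> h.py <<'E'
def ray(f,u,v):
    d=np.array([(u-f['cx'])/f['fx'],-(v-f['cy'])/f['fy'],-1.0])
    return R.from_quat(f['attitude']).apply(d)
def onz(f,u,v,z):
    d=ray(f,u,v); o=np.array(f['origin']); return o+d*(z-o[2])/d[2]
def proj(f,p):
    q=R.from_quat(f['attitude']).inv().apply(np.array(p)-f['origin'])
    return np.stack([f['cx']-f['fx']*q[...,0]/q[...,2], f['cy']+f['fy']*q[...,1]/q[...,2]],-1)
def load(fn): return np.load('pics/%s.npy'%fn,allow_pickle=True).item()
def crop(src,fn,u0,v0,w,h,s):
    im=cv2.imread('pics/%s.png'%src)[v0:v0+h,u0:u0+w]
    cv2.imwrite('pics/%s.png'%fn, cv2.resize(im,None,fx=s,fy=s,interpolation=cv2.INTER_CUBIC))
E
python3 - <<'E'
from h import *
a=load('top0')
crop('top0','c1',195,185,80,80,7)
crop('top0','c2',355,185,80,80,7)
crop('side0','c3',255,180,80,60,9)
crop('side0','c4',295,255,80,80,7)
for n,(u,v) in dict(lid=(232,234),stand=(400,221)).items():
    for z in (0.032,0.068,0.115): print(n,z,onz(a,u,v,z))
E
```

```text
lid 0.032 [0.52240407 0.24361461 0.032     ]
lid 0.068 [0.51709775 0.23608697 0.068     ]
lid 0.115 [0.51017005 0.22625922 0.115     ]
stand 0.032 [ 0.5666853 -0.2350539  0.032    ]
stand 0.068 [ 0.56008577 -0.22860225  0.068     ]
stand 0.115 [ 0.55146971 -0.22017926  0.115     ]
```

View pics/c1.png

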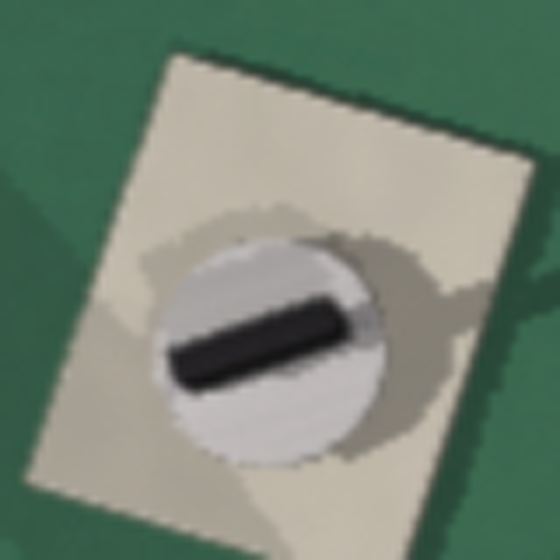

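View pics/c2.png

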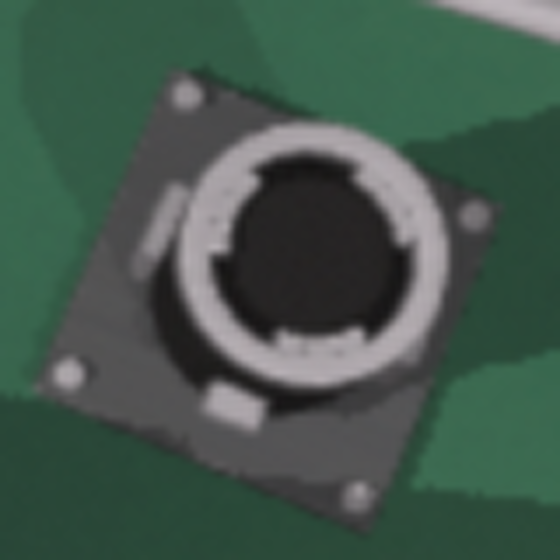

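View pics/c3.png

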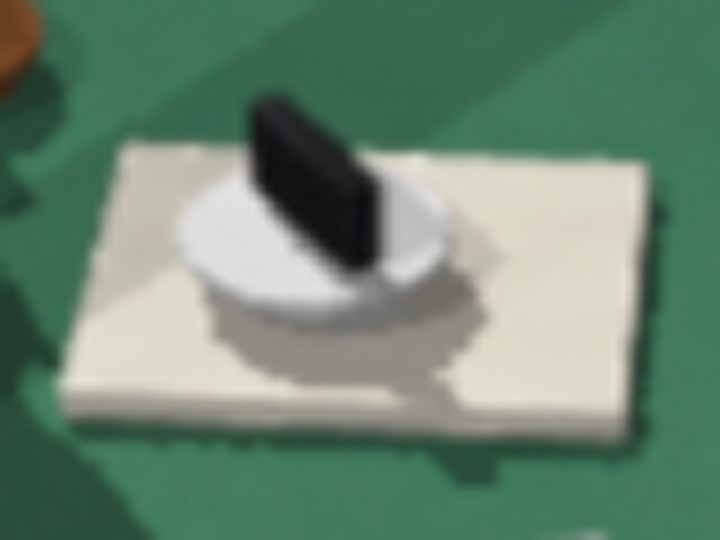

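View pics/c4.png

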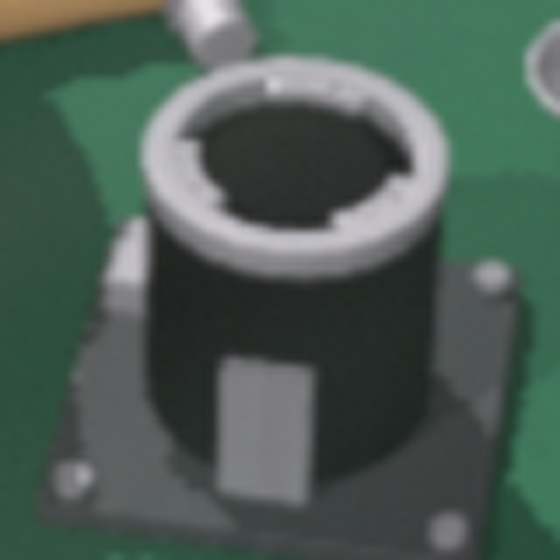

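```bash
cat >> h.py <<'E'
def cpx(u0,v0,s,x,y): return (u0+(x+.5)/s-.5, v0+(y+.5)/s-.5)
E
python3 - <<'E'
from h import *
a=load('top0'); s=load('side0')
print('lid flange top', onz(a,*cpx(195,185,7,270,352),.032), 'side', onz(s,*cpx(255,180,9,313,232),.032))
e1=onz(a,*cpx(195,185,7,182,362),.068); e2=onz(a,*cpx(195,185,7,338,313),.068)
print('handle', e1,e2,(e1+e2)/2, np.linalg.norm(e1-e2), np.degrees(np.arctan2(*(e1-e2)[[1,0]])), np.degrees(np.arctan2(*(e2-e1)[[1,0]])))
c=onz(a,*cpx(355,185,7,313,254),.115); print('mouth',c,'side',onz(s,*cpx(295,255,7,296,160),.115))
for n,p in dict(topgap=(308,165),lgap=(222,282),rgap=(402,282),lugL=(235,215),lugR=(385,205),lugB=(320,338)).items():
    q=onz(a,*cpx(355,185,7,*p),.112)-c; print(n,np.degrees(np.arctan2(q[1],q[0])),np.hypot(*q[:2]))
# foot corners z=.01
ks=[onz(a,*cpx(355,185,7,*p),.01) for p in [(178,70),(498,205),(365,530),(38,390)]]
for i in range(4):
    d=ks[(i+1)%4]-ks[i]; print('edge',np.linalg.norm(d),np.degrees(np.arctan2(d[1],d[0])))
print(np.mean(ks,0))
st=bot.state(); print(R.from_quat(st['orientation']).as_matrix())
w=load('wrist0'); Rt=R.from_quat(st['orientation'])
print('cam in tool', Rt.inv().apply(w['origin']-st['tcp_pos']), (Rt.inv()*R.from_quat(w['attitude'])).as_matrix())
E
```

```text
lid flange top [0.51998126 0.24024398 0.032     ] side [0.51871495 0.24334687 0.032     ]
handle [0.51026253 0.26745584 0.068     ] [0.5307267  0.20654197 0.068     ] [0.52049462 0.23699891 0.068     ] 0.06425948210155166 108.56990102061297 -71.43009897938704
mouth [ 0.5518299  -0.21828455  0.115     ] side [ 0.55098    -0.21892836  0.115     ]
topgap 1.5687527008942141 0.035180600309563284
lgap 107.46803644232362 0.0358729733357895
rgap -105.99058238954734 0.03562614013702798
lugL 62.254428332240145 0.03283113301718933
lugR -54.74782623259922 0.03458947406193129
lugB -174.97729562760549 0.03195610360485734
edge 0.14390418081546386 -112.81037663917591
edge 0.14786660246086236 157.2378328129835
edge 0.1451364426064748 67.31564918435808
edge 0.14818992545276466 -23.23857921286726
[ 0.55265271 -0.21878158  0.01      ]
[[-9.15633691e-01  4.02013222e-01 -5.59862373e-04]
 [ 4.02013610e-01  9.15632673e-01 -1.36558645e-03]
 [-3.63555294e-05 -1.47544926e-03 -9.99998911e-01]]
cam in tool [ 0.07146191 -0.00026836 -0.1796329 ] [[-7.24554816e-04  9.59232157e-01  2.82618371e-01]
 [ 9.99999560e-01  5.26418445e-04  7.77008926e-04]
 [ 5.96556425e-04  2.82618809e-01 -9.59232116e-01]]
```

Request:
drive_tool --plan '[-0.2,-0.13,0,0,0,1,1,-0.25,-0.16,0,0,0,1,1,-0.25,-0.16,0,0,0,1,1,-0.25,-0.16,0,0,0,1,1,-0.25,-0.16,0,0,0,1,1]'

```text
time: 0.65
tcp_pos: [0.3325, 0.4883, 0.1935]
orientation: [0.374, 0.928, -0.0, 0.0]
wrist_force: [0.8, 0.4, -0.0]
width: 1.001
```

```bash
cat >> h.py <<'E'
def tool(pos=None):
    st=bot.state(); Rt=R.from_quat(st['orientation']); y=Rt.as_matrix()[:,1]; z=Rt.as_matrix()[:,2]
    print('t %.2f tcp'%st['time'],st['tcp_pos'].round(4),'yaw_y %.1f'%np.degrees(np.arctan2(y[1],y[0])),'zax',z.round(4),'F',st['wrist_force'].round(1),'M',st['wrist_torque'].round(2),'w %.3f'%st['width'],'q',st['joints'].round(2))
    if pos is not None: print('to go in tool (cm*0.1 shares):',(Rt.inv().apply(np.array(pos)-st['tcp_pos'])/0.1).round(3))
    return st
E
python3 -c "
from h import *
tool([.519,.241,.19])"
```

```text
t 0.65 tcp [0.3325 0.4883 0.1935] yaw_y 46.1 zax [-1.e-04 -5.e-04 -1.e+00] F [ 0.8  0.4 -0. ] M [-0.05 -0.01 -0.01] w 1.001 q [-1.08  0.33  0.05  1.74 -0.02  1.07 -0.22]
to go in tool (cm*0.1 shares): [-3.058 -0.489  0.036]
```

Request:
drive_tool --plan '[-0.35,-0.05,0,0,0,0,1,-0.35,-0.05,0,0,0,0,1,-0.35,-0.05,0,0,0,0,1,-0.35,-0.05,0,0,0,0,1,-0.35,-0.05,0,0,0,0,1]'

```text
time: 1.15
tcp_pos: [0.4418, 0.3494, 0.1938]
orientation: [0.372, 0.928, -0.0, -0.0]
wrist_force: [0.3, 0.8, 0.7]
width: 1.003
```

Request:
drive_tool --plan '[0,0,0,0,0,1,1,0,0,0,0,0,1,1,0,0,0,0,0,1,1,0,0,0,0,0,1,1,0,0,0,0,0,1,1]'

```text
time: 1.65
tcp_pos: [0.441, 0.3505, 0.1936]
orientation: [0.529, 0.849, -0.0, -0.0]
wrist_force: [0.3, 0.2, -0.1]
width: 1.004
```

Request:
drive_tool --plan '[0,0,0,0,0,1,1,0,0,0,0,0,0.9,1,0,0,0,0,0,0,1]'

```text
time: 1.95
tcp_pos: [0.441, 0.3506, 0.1937]
orientation: [0.583, 0.813, -0.0, -0.0]
wrist_force: [0.5, 0.3, 1.0]
width: 0.998
```

```bash
python3 -c "
from h import *
shot('wrist','w1')
tool([.519,.241,.19])
f=load('w1'); print(proj(f,np.array([[.519,.241,.032],[.519,.241,.068],[.5515,-.2186,.115]])))"
```

```text
t 2.00 tcp [0.441  0.3506 0.1937] yaw_y 18.8 zax [-3.e-04 -3.e-04 -1.e+00] F [-0.9  0.6  0.2] M [ 0.05 -0.07  0.02] w 1.001 q [-0.91  0.29  0.2   1.81 -0.07  1.05 -0.36]
to go in tool (cm*0.1 shares): [-1.289  0.385  0.037]
[[354.18769187 338.83815765]
 [358.36355921 361.4000956 ]
 [236.08361994 767.50873252]]
```

View pics/w1.png

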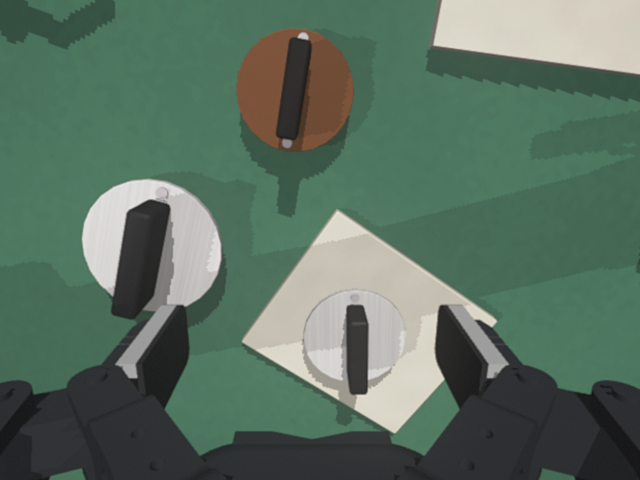

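```bash
python3 -c "
from h import *
crop('w1','c5',295,280,120,120,5)"
```

```text
(no output)
```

View pics/c5.png

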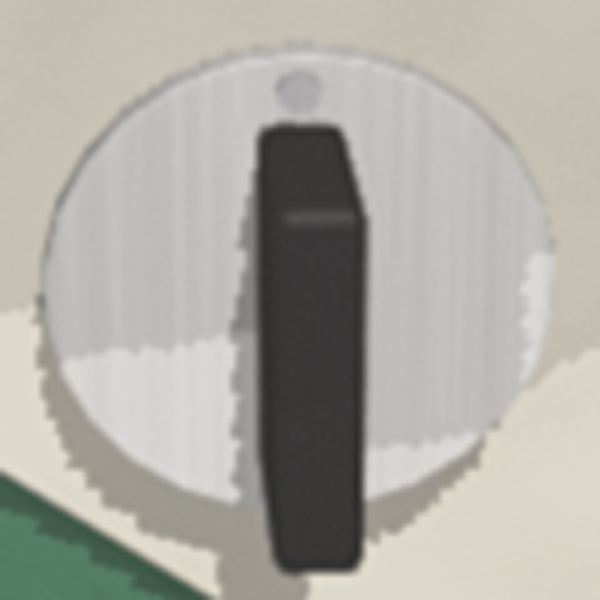

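```bash
python3 -c "
from h import *
f=load('w1')
g=lambda x,y,z:onz(f,*cpx(295,280,5,x,y),z)
a=g(318,213,.068);b=g(320,570,.068);print(a,b,(a+b)/2,np.linalg.norm(a-b),np.degrees(np.arctan2(*(a-b)[[1,0]])))
print('flange',(g(43,280,.032)+g(553,280,.032))/2, np.linalg.norm(g(43,280,.032)-g(553,280,.032)))
print('dot',g(300,90,.032))
m=(a+b)/2
tool([m[0],m[1],.037])
"
```

```text
[0.50619585 0.27492585 0.068     ] [0.53019389 0.21158718 0.068     ] [0.51819487 0.24325651 0.068     ] 0.06773250909747032 110.75092138788955
flange [0.51785316 0.24411964 0.032     ] 0.09301133495334246
dot [0.50506511 0.27970799 0.032     ]
t 2.00 tcp [0.441  0.3506 0.1937] yaw_y 18.8 zax [-3.e-04 -3.e-04 -1.e+00] F [-0.9  0.6  0.2] M [ 0.05 -0.07  0.02] w 1.001 q [-0.91  0.29  0.2   1.81 -0.07  1.05 -0.36]
to go in tool (cm*0.1 shares): [-1.265  0.386  1.567]
```

Request:
drive_tool --plan '[-0.25,0.077,0,0,0,-0.3,1,-0.25,0.077,0,0,0,0,1,-0.25,0.077,0,0,0,0,1,-0.25,0.077,0,0,0,0,1,-0.25,0.077,0,0,0,0,1]'

```text
time: 2.5
tcp_pos: [0.52, 0.245, 0.1938]
orientation: [0.574, 0.819, -0.0, -0.0]
wrist_force: [0.2, 0.2, -0.6]
width: 0.999
```

Request:
drive_tool --plan '[0,0,0.2,0,0,0,1,0,0,0.2,0,0,0,1,0,0,0.2,0,0,0,1,0,0,0.2,0,0,0,1,0,0,0,0,0,0,1]'

```text
time: 3.0
tcp_pos: [0.5174, 0.245, 0.1112]
orientation: [0.574, 0.819, -0.003, -0.001]
wrist_force: [0.3, -0.5, 0.0]
width: 0.999
```

```bash
python3 -c "
from h import *
shot('wrist','w2')
tool([.518,.243,.037])
f=load('w2'); print(proj(f,np.array([[.518,.243,.032],[.518,.243,.068]])))"
```

```text
t 3.05 tcp [0.5186 0.2455 0.1129] yaw_y 19.9 zax [-0.0025 -0.0014 -1.    ] F [ 0.4 -0.5  0.7] M [ 0.   -0.03 -0.04] w 1.003 q [-0.7   0.39  0.24  1.87 -0.12  0.89 -0.06]
to go in tool (cm*0.1 shares): [-0.021 -0.012  0.759]
[[312.23243595 229.99684475]
 [311.92923143 247.63560985]]
```

View pics/w2.png

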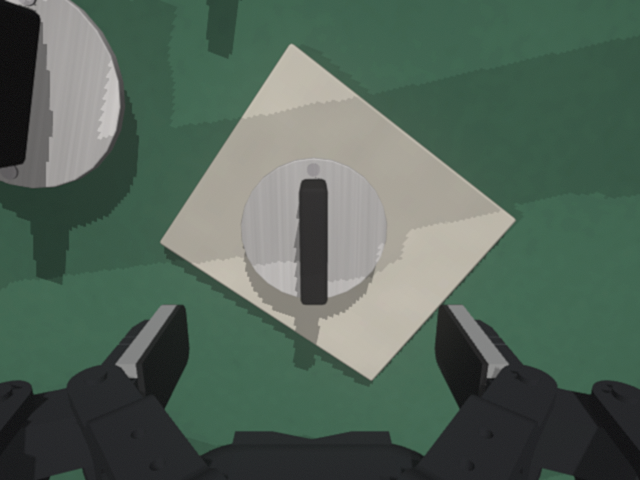

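Request:
drive_tool --plan '[-0.02,0,0.19,0,0,0,1,0,0,0.19,0,0,0,1,0,0,0.19,0,0,0,1,0,0,0.15,0,0,0,1,0,0,0,0,0,0,1]'

```text
time: 3.55
tcp_pos: [0.5196, 0.2439, 0.0413]
orientation: [0.574, 0.819, -0.001, -0.0]
wrist_force: [0.2, 0.2, 0.1]
width: 0.999
```

```bash
python3 -c "
from h import *
shot('wrist','w3')
tool([.518,.243,.037])"
```

```text
t 3.60 tcp [0.5205 0.2442 0.0424] yaw_y 19.9 zax [ 1.e-04  1.e-04 -1.e+00] F [-0.1  0.1  0.1] M [ 0.01 -0.    0.01] w 1.004 q [-0.68  0.49  0.22  1.92 -0.15  0.74 -0.03]
to go in tool (cm*0.1 shares): [-0.003 -0.027  0.054]
```

View pics/w3.png

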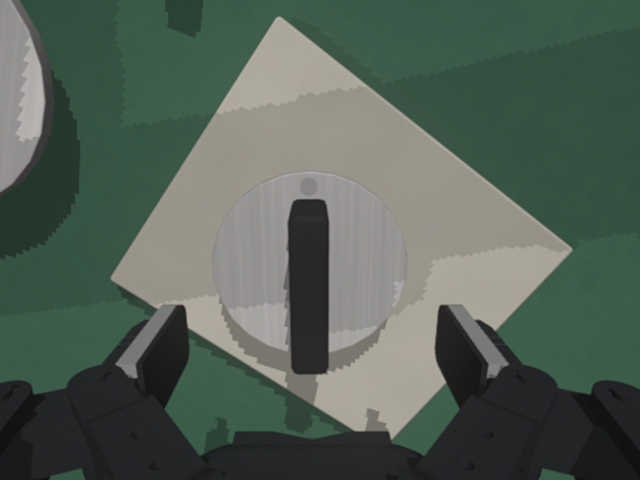

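Request:
drive_tool --plan '[0,-0.02,0.05,0,0,0,1,0,0,0,0,0,0,1,0,0,0,0,0,0,0.5,0,0,0,0,0,0,0.25,0,0,0,0,0,0,0.25]' --newtons 90

```text
time: 4.1
tcp_pos: [0.5185, 0.2435, 0.0373]
orientation: [0.574, 0.819, 0.0, 0.0]
wrist_force: [0.0, 0.8, -0.5]
width: 0.512
```

Request:
drive_tool --plan '[0,0,0,0,0,0,0,0,0,0,0,0,0,0,0,0,0,0,0,0,0,0,0,0,0,0,0,0]' --newtons 90

```text
time: 4.5
tcp_pos: [0.5183, 0.2434, 0.0369]
orientation: [0.574, 0.819, 0.0, -0.0]
wrist_force: [-0.3, -0.3, -0.7]
width: 0.001
```

```bash
python3 -c "
from h import *
tool([.518,.243,.037])
shot('wrist','w4')
"
```

```text
t 4.50 tcp [0.5183 0.2434 0.0369] yaw_y 19.9 zax [-0.  0. -1.] F [-0.3 -0.3 -0.7] M [-0.01  0.04  0.  ] w 0.001 q [-0.68  0.49  0.22  1.93 -0.15  0.73 -0.02]
to go in tool (cm*0.1 shares): [-0.003 -0.004 -0.001]
```

View pics/w4.png

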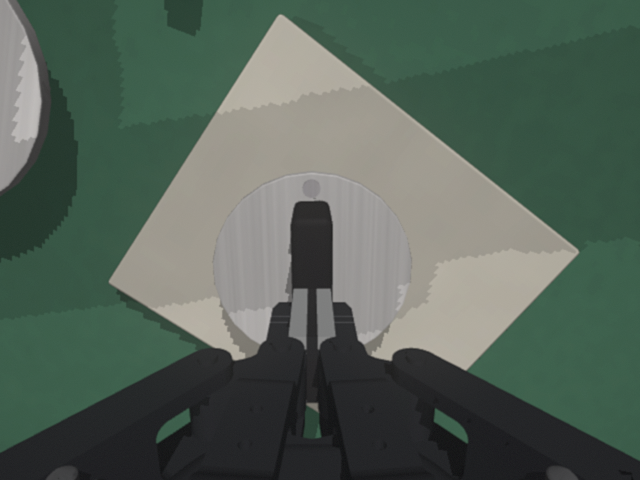

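```bash
python3 -c "
from h import *
shot('side','s4'); crop('s4','c6',240,150,110,85,7); crop('w4','c7',240,180,150,110,5)
st=tool(); print(proj(load('s4'),np.array([st['tcp_pos'],[.518,.243,.032],[.518,.243,.068]])))
"
```

```text
t 4.60 tcp [0.5183 0.2434 0.0369] yaw_y 19.9 zax [-1.e-04  1.e-04 -1.e+00] F [-0.5 -0.6  0.1] M [-0.02  0.02  0.03] w 0.001 q [-0.68  0.49  0.22  1.93 -0.15  0.73 -0.02]
[[289.15563938 204.00139117]
 [289.12533242 205.41740176]
 [288.8404811  195.42680426]]
```

View pics/c6.png

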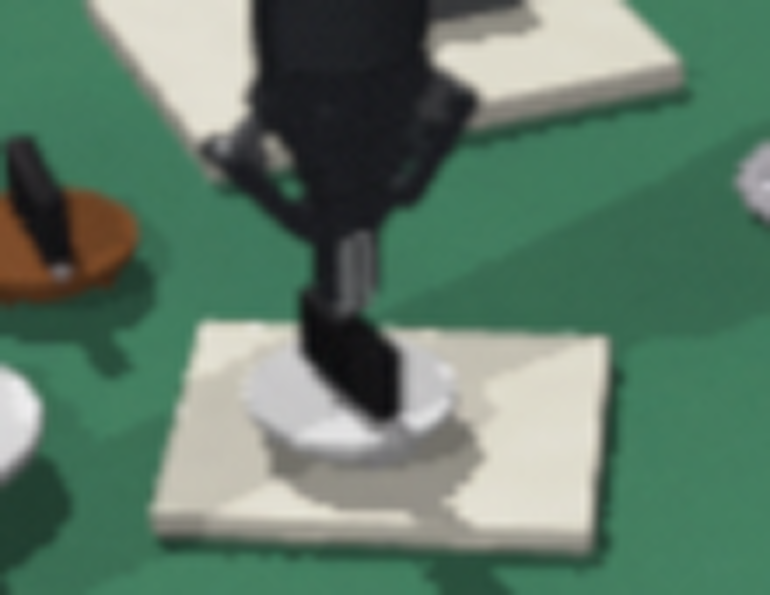

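View pics/c7.png

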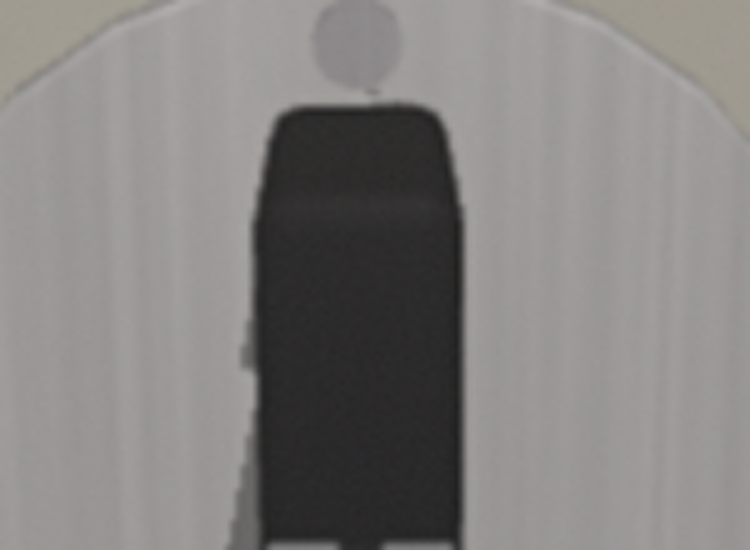

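The fingers closed empty: the side picture shows the real fingertips at about handle-top height (crop (350,305)), some 30 mm above the reported TCP. I'll find the tip height by touching the handle's top gently (z = 0.068).

Request:
drive_tool --plan '[0,0,0.01,0,0,0,0,0,0,0.01,0,0,0,0,0,0,0.0,0,0,0,0]'

```text
time: 4.9
tcp_pos: [0.5181, 0.2434, 0.0347]
orientation: [0.574, 0.819, -0.0, -0.0]
wrist_force: [-0.1, -1.2, 0.7]
width: -0.003
```

```bash
python3 -c "
from h import *
s=load('s4');p=cpx(240,150,7,353,308);o=s['origin'];d=ray(s,*p)
# intersect with plane y=.2434
t=(.2434-o[1])/d[1]; print(o+t*d)
st=tool()
crop('w4','c8',200,250,230,170,3.4)
"
```

```text
[0.52180613 0.2434     0.073878  ]
t 4.90 tcp [0.5181 0.2434 0.0347] yaw_y 19.9 zax [-3.e-04 -1.e-04 -1.e+00] F [-0.1 -1.2  0.7] M [ 0.   -0.01 -0.  ] w -0.003 q [-0.68  0.5   0.22  1.93 -0.15  0.73 -0.02]
```

View pics/c8.png

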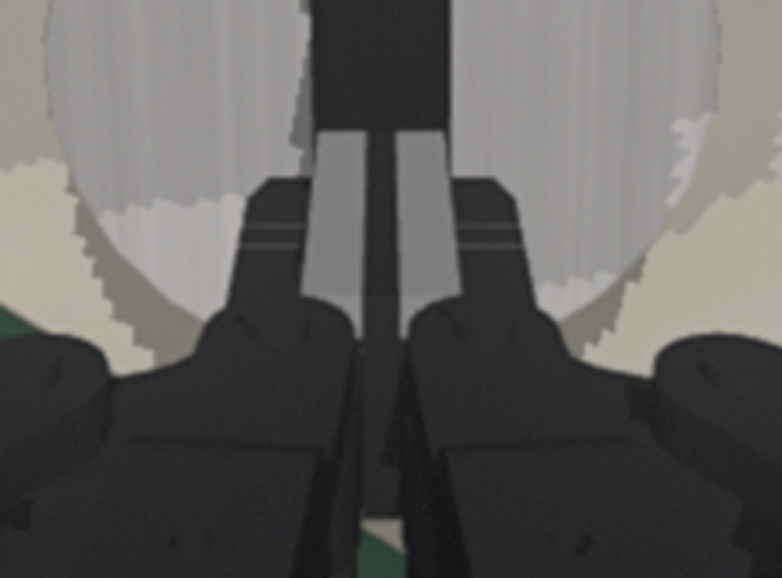

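Request:
drive_tool --plan '[0,0,0.02,0,0,0,0,0,0,0.0,0,0,0,0]'

```text
time: 5.1
tcp_pos: [0.5181, 0.2433, 0.0326]
orientation: [0.574, 0.819, -0.0, -0.0]
wrist_force: [-0.2, 0.4, 0.1]
width: -0.001
```

Request:
drive_tool --plan '[0,0,0.02,0,0,0,0,0,0,0.0,0,0,0,0]'

```text
time: 5.3
tcp_pos: [0.5184, 0.2434, 0.0308]
orientation: [0.574, 0.819, 0.0, -0.0]
wrist_force: [-0.0, -0.5, -0.2]
width: -0.001
```

```bash
python3 -c "
from h import *
st=tool(); shot('side','s5'); crop('s5','c9',260,170,60,50,12)
"
```

```text
t 5.30 tcp [0.5184 0.2434 0.0308] yaw_y 19.9 zax [ 0.e+00  1.e-04 -1.e+00] F [-0.  -0.5 -0.2] M [ 0.04 -0.02 -0.01] w -0.001 q [-0.68  0.5   0.22  1.94 -0.16  0.72 -0.02]
```

View pics/c9.png

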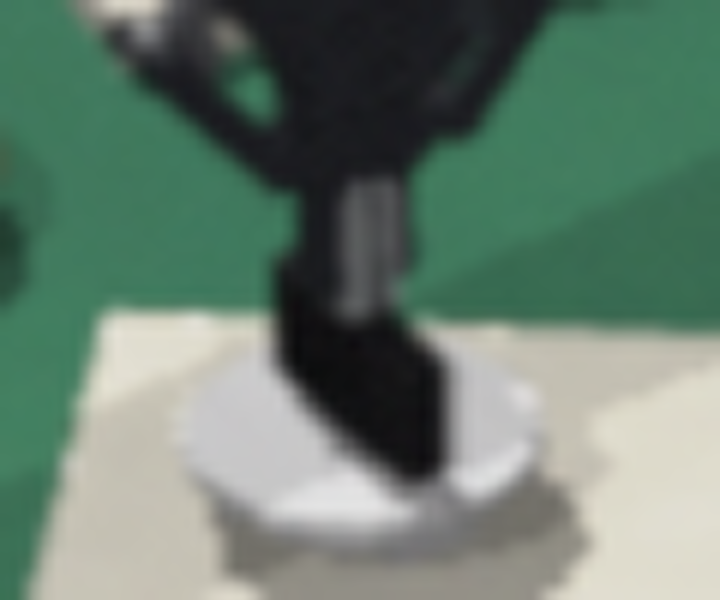

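Request:
drive_tool --plan '[0,0,0.02,0,0,0,0,0,0,0.0,0,0,0,0]'

```text
time: 5.55
tcp_pos: [0.5184, 0.2435, 0.0307]
orientation: [0.574, 0.819, 0.0, -0.0]
wrist_force: [-4.4, -2.1, 13.6]
width: 0.002
```

Request:
drive_tool --plan '[0,0,0.015,0,0,0,0,0,0,0.0,0,0,0,0]'

```text
time: 5.75
tcp_pos: [0.5184, 0.2435, 0.0306]
orientation: [0.574, 0.819, 0.0, -0.001]
wrist_force: [-7.1, -3.1, 24.0]
width: 0.0
```

Contact: the true tip is z ≈ 0.068 where 0.0306 is reported, so the real fingertips sit about 37 mm behind the reported TCP. The side picture agrees. I'll back off, open, and descend to a reported z of about 0.001.

Request:
drive_tool --plan '[0,0,-0.08,0,0,0,0,0,0,-0.1,0,0,0,1,0,0,0,0,0,0,1,0,0,0,0,0,0,1,0,0,0,0,0,0,1]'

```text
time: 6.25
tcp_pos: [0.518, 0.2433, 0.0449]
orientation: [0.574, 0.819, -0.0, -0.0]
wrist_force: [0.7, -0.4, -0.8]
width: 0.683
```

Request:
drive_tool --plan '[0,0,0.1,0,0,0,1,0,0,0.1,0,0,0,1,0,0,0.1,0,0,0,1,0,0,0.1,0,0,0,1,0,0,0,0,0,0,1]'

```text
time: 6.75
tcp_pos: [0.5169, 0.2427, 0.0033]
orientation: [0.574, 0.819, -0.002, -0.001]
wrist_force: [-0.1, -0.1, -0.4]
width: 1.0
```

```bash
python3 -c "
from h import *
st=tool([.518,.243,0.0]); shot('wrist','w6'); shot('side','s6'); crop('s6','c10',240,150,110,85,7)
"
```

```text
t 6.75 tcp [0.5169 0.2427 0.0033] yaw_y 19.9 zax [-0.0033 -0.0019 -1.    ] F [-0.1 -0.1 -0.4] M [-0.09  0.05  0.01] w 1.000 q [-0.67  0.54  0.2   1.95 -0.17  0.67 -0.01]
to go in tool (cm*0.1 shares): [-0.001  0.012  0.033]
```

View pics/w6.png

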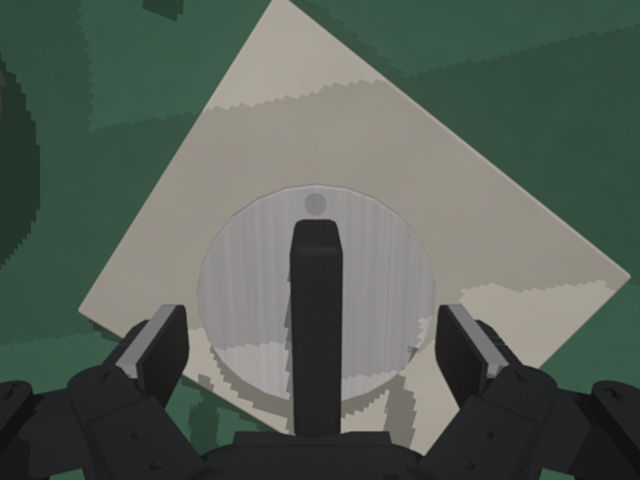

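View pics/c10.png

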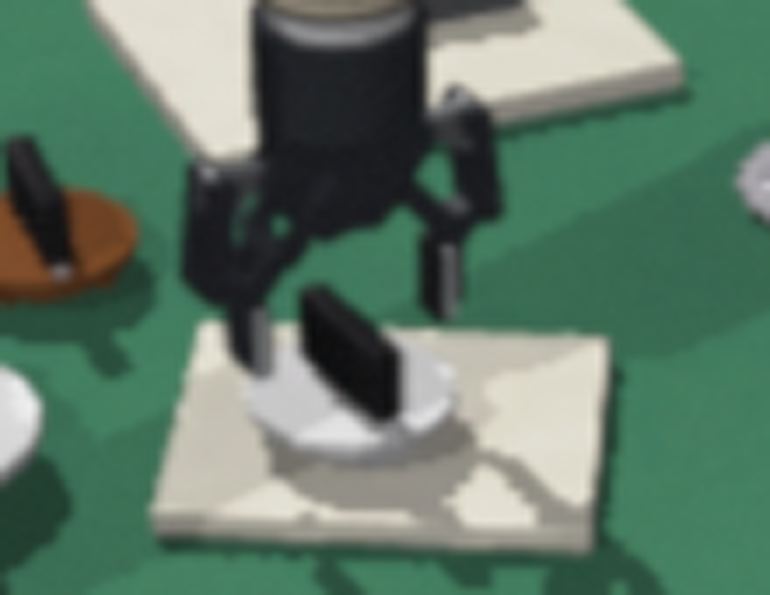

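Request:
drive_tool --plan '[0,0,0.02,0,0,0,1,0,0,0,0,0,0,1,0,0,0,0,0,0,0.3,0,0,0,0,0,0,0.2,0,0,0,0,0,0,0.1]' --newtons 80

```text
time: 7.35
tcp_pos: [0.5184, 0.2435, 0.0036]
orientation: [0.574, 0.819, 0.0, 0.0]
wrist_force: [0.4, -0.1, -0.1]
width: 0.516
```

Request:
drive_tool --plan '[0,0,0,0,0,0,0,0,0,0,0,0,0,0,0,0,0,0,0,0,0]' --newtons 80

```text
time: 7.65
tcp_pos: [0.5186, 0.2436, 0.0037]
orientation: [0.574, 0.819, 0.0, 0.0]
wrist_force: [0.0, 0.2, 3.0]
width: 0.173
```

```bash
python3 -c "
from h import *
st=tool([.518,.243,0.0]); shot('wrist','w7')
"
```

```text
t 7.65 tcp [0.5186 0.2436 0.0037] yaw_y 19.9 zax [ 6.e-04  4.e-04 -1.e+00] F [0.  0.2 3. ] M [0.02 0.06 0.02] w 0.173 q [-0.67  0.54  0.2   1.95 -0.17  0.67 -0.01]
to go in tool (cm*0.1 shares): [-0.003 -0.008  0.037]
```

View pics/w7.png

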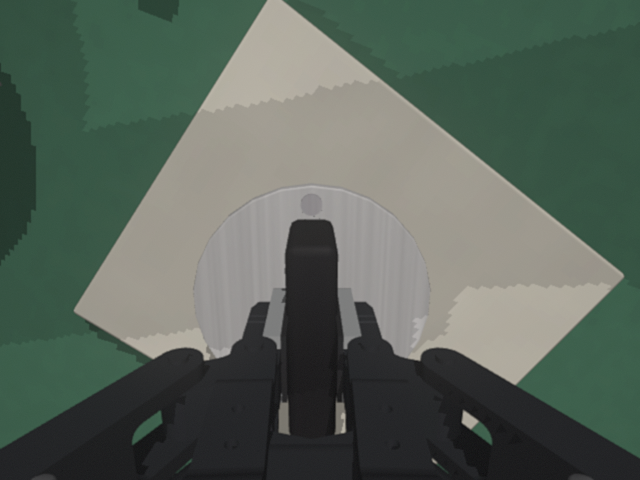

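Request:
drive_tool --plan '[0,0,-0.1,0,0,0,0,0,0,-0.2,0,0,0,0,0,0,-0.3,0,0,0,0,0,0,-0.3,0,0,0,0,0,0,-0.3,0,0,0,0]' --newtons 100

```text
time: 8.2
tcp_pos: [0.5174, 0.2429, 0.1242]
orientation: [0.574, 0.819, -0.001, -0.0]
wrist_force: [0.6, 0.9, -3.6]
width: 0.168
```

Request:
drive_tool --plan '[0.2,0,-0.3,0,-1,0,0,0.2,0,-0.3,0,-1,0,0,0.2,0,-0.3,0,-1,0,0,0.2,0,-0.3,0,-1,0,0,0,0,-0.3,0,-1,0,0]'

```text
time: 8.7
tcp_pos: [0.4813, 0.341, 0.2631]
orientation: [0.564, 0.808, -0.1, 0.142]
wrist_force: [0.4, 0.5, -3.7]
width: 0.165
```

```bash
python3 -c "
from h import *
st=tool()
"
```

```text
t 8.70 tcp [0.4813 0.341  0.2631] yaw_y 20.2 zax [ 0.1165 -0.322  -0.9396] F [ 0.4  0.5 -3.7] M [0.67 0.29 0.04] w 0.165 q [-1.08  0.37  0.3   1.6   0.21  1.35 -0.51]
```

Request:
drive_tool --plan '[0,0,-0.1,0,-1,0,0,0,0,-0.1,0,-1,0,0,0,0,-0.1,0,-1,0,0,0,0,-0.1,0,-1,0,0,0,0,0,0,-1,0,0]'

```text
time: 9.2
tcp_pos: [0.4776, 0.3556, 0.2993]
orientation: [0.539, 0.77, -0.196, 0.28]
wrist_force: [0.2, 0.3, -3.9]
width: 0.167
```

```bash
python3 -c "
from h import *
st=tool(); f=shot('side','s8'); p=proj(f,st['tcp_pos']); print(p); u,v=(p-40).astype(int); crop('s8','c11',u,v,80,80,8)
"
```

```text
t 9.20 tcp [0.4776 0.3556 0.2993] yaw_y 20.0 zax [ 0.2203 -0.6036 -0.7663] F [ 0.2  0.3 -3.9] M [ 1.16  0.41 -0.02] w 0.167 q [-1.23  0.49  0.33  1.48  0.42  1.6  -0.63]
[266.78457572 110.22336943]
```

View pics/c11.png

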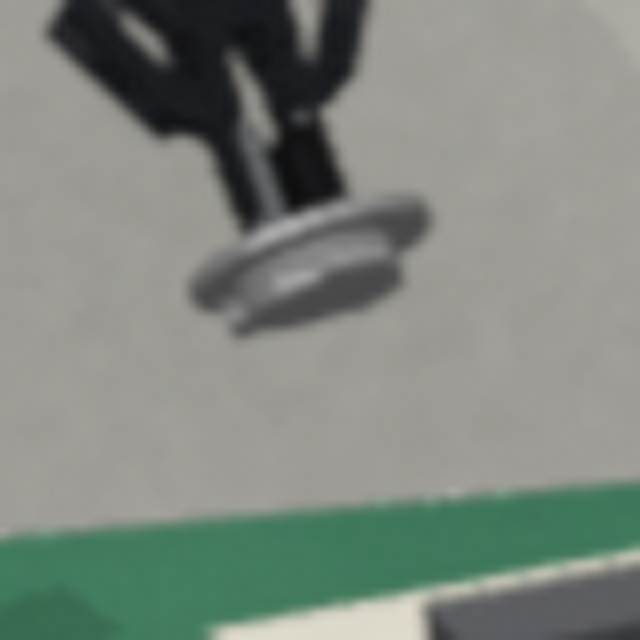

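Request:
drive_tool --plan '[-0.3,0,0.25,0,-1,0,0,-0.3,0,0.25,0,-1,0,0,-0.3,0,0.3,0,-1,0,0,-0.3,0,0.3,0,-1,0,0,-0.2,0,0.2,0,-0.5,0,0]'

```text
time: 9.75
tcp_pos: [0.5424, 0.1717, 0.3134]
orientation: [0.503, 0.715, -0.28, 0.396]
wrist_force: [0.4, 0.1, -3.2]
width: 0.168
```

```bash
python3 -c "
from h import *
st=tool(); f=shot('side','s9'); p=proj(f,st['tcp_pos']); print(p); u,v=(p-40).astype(int); crop('s9','c12',u,v,80,80,8)
"
```

```text
t 9.75 tcp [0.5424 0.1717 0.3134] yaw_y 19.7 zax [ 0.2849 -0.7992 -0.5292] F [ 0.4  0.1 -3.2] M [ 1.45  0.47 -0.03] w 0.168 q [-1.17  0.45  0.44  1.72  0.72  1.52 -0.62]
[300.17912076 129.42899618]
```

View pics/c12.png

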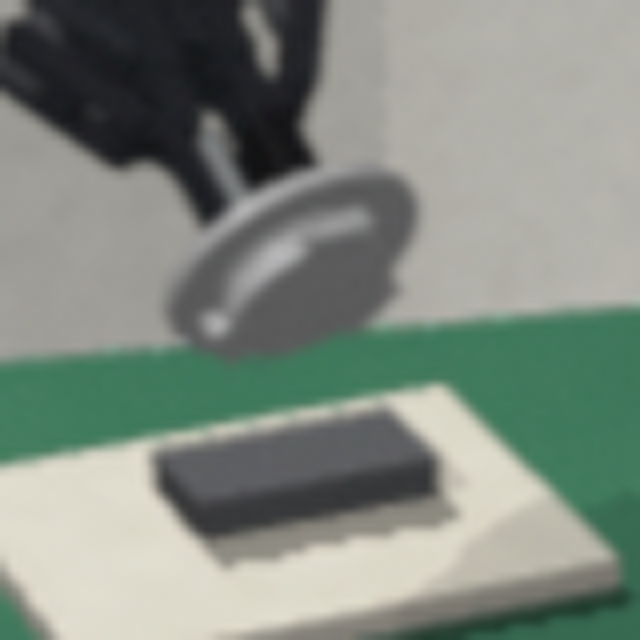

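```bash
python3 -c "
from h import *
st=bot.state(); f=load('s9'); im=cv2.imread('pics/s9.png')
Rt=R.from_quat(st['orientation']).as_matrix(); u0,v0=260,89; S=8
outs=[]
for sg in (1,-1):
    L=np.stack([sg*Rt[:,0],-sg*Rt[:,1],-Rt[:,2]],1); o=st['tcp_pos']+Rt@[0,0,-.0083]
    c=cv2.resize(im[v0:v0+80,u0:u0+80],None,fx=S,fy=S,interpolation=cv2.INTER_CUBIC)
    def dr(P,col):
        p=proj(f,o+P@L.T); p=((p-[u0,v0]+.5)*S-.5).astype(int); cv2.polylines(c,[p.reshape(-1,1,2)],False,col,1)
    t=np.radians(np.arange(0,361,5))
    dr(np.stack([.047*np.cos(t),.047*np.sin(t),0*t+.014],1),(0,255,255))
    dr(np.stack([.031*np.cos(t),.031*np.sin(t),0*t],1),(255,255,0))
    for k in range(3):
        t=np.radians(120*k+np.arange(-20,21,5))
        P=[]
        for r,z,tt in [(.0365,.0015,t),(.0365,.008,t[::-1]),(.031,.008,t),(.031,.0015,t[::-1])]:
            P.append(np.stack([r*np.cos(tt),r*np.sin(tt),0*tt+z],1))
        dr(np.vstack(P),[(0,0,255),(0,255,0),(255,0,0)][k])
    outs.append(c)
cv2.imwrite('pics/c13.png',cv2.resize(np.hstack(outs),(800,400)))
cv2.imwrite('pics/c13a.png',outs[0]);cv2.imwrite('pics/c13b.png',outs[1])
"
```

```text
(no output)
```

View pics/c13a.png

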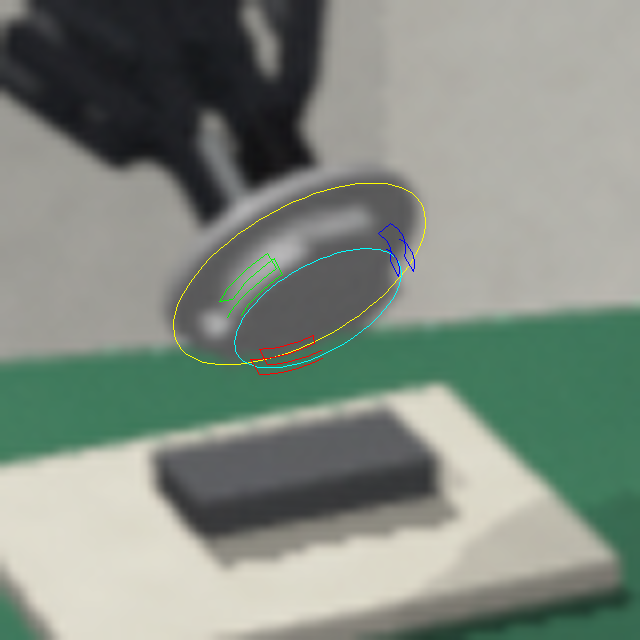

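View pics/c13b.png

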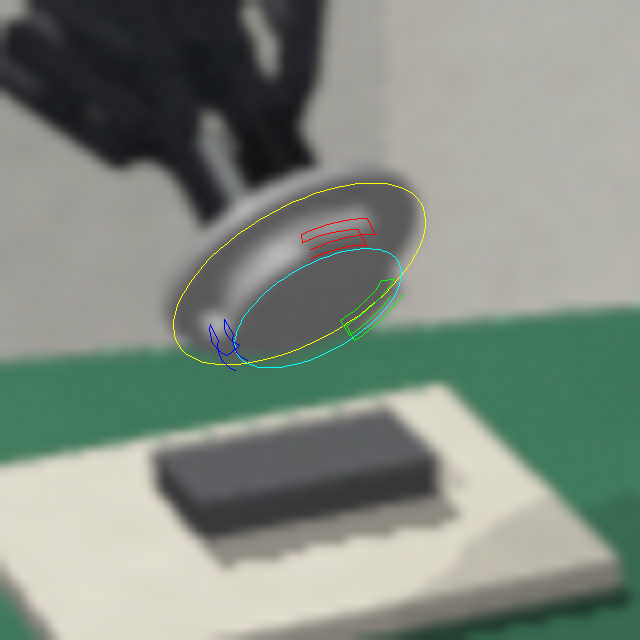

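Hypothesis B fits: lid x is opposite tool x. The red, blue and green ear outlines fall on the bright features at crop (340,225), (215,325) and (390,285). Next I'll level the lid and move so that the wrist camera sees the mouth.

```bash
cat >> h.py <<'E'
from scipy.spatial.transform import Slerp
def down(yaw_y):
    a=np.radians(yaw_y); y=np.array([np.cos(a),np.sin(a),0]); z=np.array([0,0,-1.]); return R.from_matrix(np.stack([np.cross(y,z),y,z],1))
def rows(pos,Rg,n,hand=0):
    st=bot.state(); p=st['tcp_pos']; q=R.from_quat(st['orientation']); sl=Slerp([0,1],R.concatenate([q,Rg])); p0=p.copy(); q0=q; out=[]
    for i in range(1,n+1):
        pt=p0+(np.array(pos)-p0)*i/n; qt=sl(i/n)
        t=q.inv().apply(pt-p)/.1; r=np.degrees((q.inv()*qt).as_rotvec())/4
        row=np.round(np.r_[t,r],2); out.append(row); p=p+q.apply(row[:3]*.1); q=q*R.from_rotvec(np.radians(row[3:]*4))
    for o in out: print(list(o)+[hand])
    print('max',np.abs(np.array(out)).max(0))
E
python3 -c "
from h import *
rows([.498,-.326,.26],down(-26.5),20)"
```

```text
[np.float64(-0.09), np.float64(-0.1), np.float64(0.21), np.float64(0.29), np.float64(0.69), np.float64(0.52), 0]
[np.float64(-0.11), np.float64(-0.1), np.float64(0.2), np.float64(0.29), np.float64(0.69), np.float64(0.53), 0]
[np.float64(-0.12), np.float64(-0.08), np.float64(0.2), np.float64(0.29), np.float64(0.69), np.float64(0.52), 0]
[np.float64(-0.14), np.float64(-0.08), np.float64(0.19), np.float64(0.29), np.float64(0.68), np.float64(0.52), 0]
[np.float64(-0.14), np.float64(-0.07), np.float64(0.19), np.float64(0.29), np.float64(0.69), np.float64(0.52), 0]
[np.float64(-0.16), np.float64(-0.06), np.float64(0.19), np.float64(0.29), np.float64(0.69), np.float64(0.53), 0]
[np.float64(-0.17), np.float64(-0.05), np.float64(0.17), np.float64(0.29), np.float64(0.69), np.float64(0.52), 0]
[np.float64(-0.18), np.float64(-0.04), np.float64(0.17), np.float64(0.28), np.float64(0.69), np.float64(0.52), 0]
[np.float64(-0.18), np.float64(-0.03), np.float64(0.16), np.float64(0.29), np.float64(0.69), np.float64(0.53), 0]
[np.float64(-0.2), np.float64(-0.02), np.float64(0.16), np.float64(0.29), np.f
[... 499 characters left out ...]
-0.23), np.float64(0.03), np.float64(0.1), np.float64(0.29), np.float64(0.69), np.float64(0.52), 0]
[np.float64(-0.23), np.float64(0.04), np.float64(0.09), np.float64(0.29), np.float64(0.68), np.float64(0.53), 0]
[np.float64(-0.23), np.float64(0.05), np.float64(0.08), np.float64(0.29), np.float64(0.69), np.float64(0.52), 0]
[np.float64(-0.23), np.float64(0.07), np.float64(0.06), np.float64(0.29), np.float64(0.69), np.float64(0.52), 0]
[np.float64(-0.23), np.float64(0.07), np.float64(0.06), np.float64(0.29), np.float64(0.69), np.float64(0.53), 0]
[np.float64(-0.23), np.float64(0.08), np.float64(0.04), np.float64(0.29), np.float64(0.69), np.float64(0.52), 0]
max [0.23 0.1  0.21 0.29 0.69 0.53]
```

Request:
drive_tool --plan '[-0.09,-0.1,0.2,0.29,0.69,0.52,0,-0.11,-0.1,0.2,0.29,0.69,0.52,0,-0.12,-0.08,0.2,0.29,0.69,0.52,0,-0.14,-0.08,0.19,0.29,0.69,0.52,0,-0.14,-0.07,0.19,0.29,0.69,0.52,0]'

```text
time: 10.3
tcp_pos: [0.532, 0.0522, 0.3001]
orientation: [0.616, 0.695, -0.214, 0.304]
wrist_force: [-0.7, 0.1, -2.8]
width: 0.168
```

Request:
drive_tool --plan '[-0.16,-0.06,0.18,0.29,0.69,0.52,0,-0.17,-0.05,0.17,0.29,0.69,0.52,0,-0.18,-0.04,0.17,0.29,0.69,0.52,0,-0.18,-0.03,0.16,0.29,0.69,0.52,0,-0.2,-0.02,0.16,0.29,0.69,0.52,0]'

```text
time: 10.8
tcp_pos: [0.5218, -0.0709, 0.2864]
orientation: [0.712, 0.656, -0.145, 0.205]
wrist_force: [0.4, 0.0, -3.7]
width: 0.169
```

```bash
python3 -c "
from h import *
tool()
rows([.498,-.326,.26],down(-26.5),10)" | sed 's/np.float64//g'
```

```text
t 10.80 tcp [ 0.5218 -0.0709  0.2864] yaw_y -3.1 zax [ 0.0636 -0.4818 -0.874 ] F [ 0.4  0.  -3.7] M [ 0.92  0.11 -0.01] w 0.169 q [-0.8   0.16  0.6   1.88  0.45  1.2  -0.46]
[(-0.21), (-0.01), (0.14), (0.29), (0.67), (0.53), 0]
[(-0.22), (-0.0), (0.14), (0.28), (0.68), (0.54), 0]
[(-0.23), (0.01), (0.12), (0.29), (0.67), (0.53), 0]
[(-0.23), (0.02), (0.12), (0.29), (0.67), (0.54), 0]
[(-0.23), (0.03), (0.1), (0.28), (0.67), (0.53), 0]
[(-0.24), (0.04), (0.09), (0.29), (0.68), (0.54), 0]
[(-0.24), (0.05), (0.07), (0.29), (0.67), (0.53), 0]
[(-0.24), (0.06), (0.07), (0.28), (0.67), (0.54), 0]
[(-0.24), (0.08), (0.05), (0.29), (0.67), (0.53), 0]
[(-0.25), (0.08), (0.04), (0.29), (0.68), (0.54), 0]
max [0.25 0.08 0.14 0.29 0.68 0.54]
```

Request:
drive_tool --plan '[-0.21,-0.01,0.14,0.29,0.67,0.53,0,-0.22,0,0.14,0.29,0.67,0.53,0,-0.23,0.01,0.12,0.29,0.67,0.53,0,-0.23,0.02,0.12,0.29,0.67,0.53,0,-0.23,0.03,0.1,0.29,0.67,0.53,0]'

```text
time: 11.3
tcp_pos: [0.5103, -0.1984, 0.2737]
orientation: [0.79, 0.599, -0.074, 0.104]
wrist_force: [0.4, -0.2, -3.4]
width: 0.167
```

Request:
drive_tool --plan '[-0.24,0.04,0.09,0.29,0.67,0.53,0,-0.24,0.05,0.07,0.29,0.67,0.53,0,-0.24,0.06,0.07,0.29,0.67,0.53,0,-0.24,0.08,0.05,0.29,0.67,0.53,0,-0.24,0.08,0.04,0.29,0.67,0.53,0]'

```text
time: 11.8
tcp_pos: [0.4992, -0.3255, 0.2618]
orientation: [0.85, 0.528, -0.002, 0.0]
wrist_force: [0.4, 0.6, -2.9]
width: 0.168
```

Request:
drive_tool --plan '[0,0,0,0,0,0,0,0,0,0,0,0,0,0]'

```text
time: 12.0
tcp_pos: [0.4984, -0.3261, 0.2615]
orientation: [0.85, 0.527, -0.003, 0.001]
wrist_force: [0.6, 0.8, -3.3]
width: 0.168
```

```bash
python3 -c "
from h import *
shot('wrist','w10'); tool()
rows([.498,-.326,.26],down(-26.5),4)" | sed 's/np.float64//g'
```

```text
t 12.05 tcp [ 0.4993 -0.3245  0.2615] yaw_y -26.3 zax [-0.0039 -0.0045 -1.    ] F [-0.3  0.3 -3.9] M [ 0.03 -0.03 -0.01] w 0.169 q [-0.08  0.34  0.77  1.67 -0.25  1.23  0.29]
[(-0.0), (-0.0), (0.0), (-0.01), (0.02), (0.01), 0]
[(-0.01), (-0.0), (0.01), (-0.0), (0.02), (0.02), 0]
[(-0.0), (-0.0), (0.0), (-0.01), (0.02), (0.01), 0]
[(-0.01), (-0.01), (0.0), (-0.0), (0.02), (0.02), 0]
max [0.01 0.01 0.01 0.01 0.02 0.02]
```

View pics/w10.png

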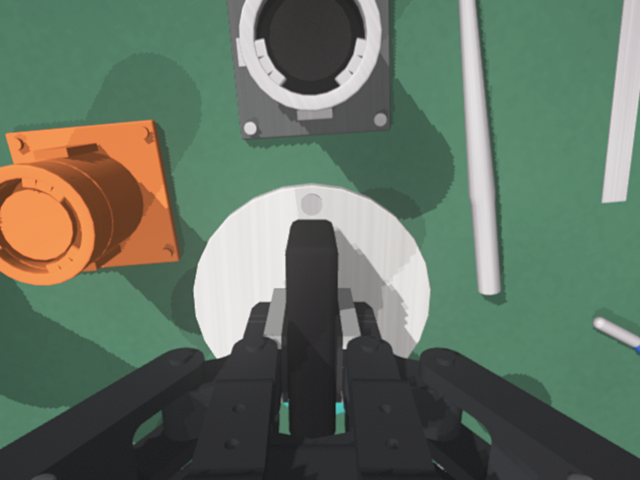

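Request:
drive_tool --plan '[0.2,0,0,0,0,0,0,0.25,0,0,0,0,0,0,0,0,0,0,0,0,0,0,0,0,0,0,0,0]'

```text
time: 12.45
tcp_pos: [0.5205, -0.282, 0.2614]
orientation: [0.848, 0.53, -0.003, 0.001]
wrist_force: [-1.0, 0.3, -3.9]
width: 0.166
```

```bash
python3 -c "
from h import *
f=shot('wrist','w11'); tool(); print(proj(f,np.array([.5515,-.2186,.115]))); crop('w11','c14',230,10,160,180,4)"
```

```text
t 12.50 tcp [ 0.5199 -0.2834  0.2616] yaw_y -26.1 zax [-0.0035 -0.0057 -1.    ] F [-0.5  0.2 -3. ] M [-0.01 -0.03  0.02] w 0.167 q [-0.15  0.34  0.76  1.68 -0.24  1.22  0.21]
[311.39917331 110.76151894]
```

View pics/c14.png

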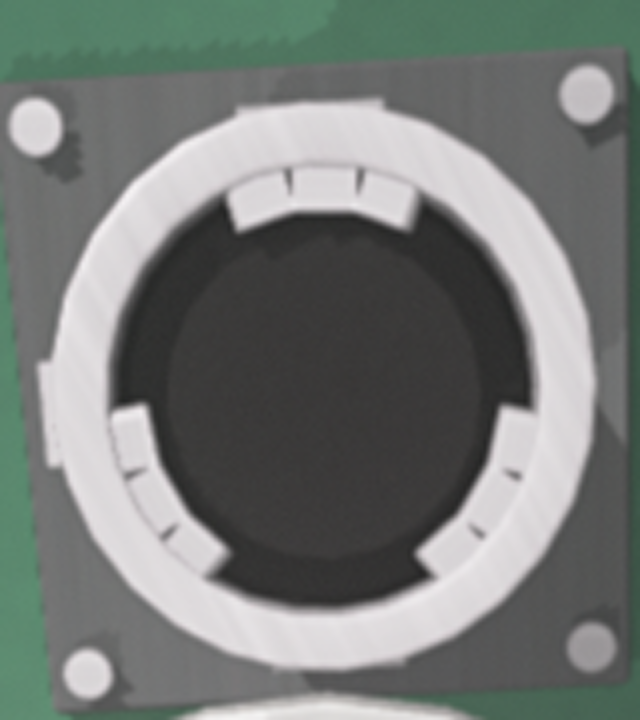

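```bash
python3 -c "
from h import *
from scipy.optimize import least_squares
f=load('w11'); g=lambda x,y,z:onz(f,*cpx(230,10,4,x,y),z)[:2]
# outer ring ellipse points at z=.115, r=.051
pts=np.array([g(*p,.115) for p in [(53,385),(597,385),(325,103),(325,670),(130,192),(520,190),(130,580),(520,578)]])
r=least_squares(lambda v:np.hypot(pts[:,0]-v[0],pts[:,1]-v[1])-v[2],[.55,-.22,.05]); print('ring',r.x,'res mm',(r.fun*1e3).round(1))
c=r.x[:2]
for n,ps in dict(top=[(240,230),(407,228)],left=[(150,403),(230,553)],right=[(500,405),(418,553)]).items():
    a=[]
    for p in ps:
        q=g(*p,.1135)-c; a.append(np.degrees(np.arctan2(q[1],q[0]))); print(n,a[-1].round(1),(np.hypot(*q)*1e3).round(1))
    print('   mid',np.mean(a), 'mod', (np.mean(a)-60)%120)
# lid dot + handle in held frame
for p in [(312,204)]: print('dot',)
"
```

```text
ring [ 0.55157992 -0.21751302  0.05019483] res mm [ 0.3  0.3  0.   0.3 -0.3  0.  -0.2 -0.5]
top 91.7 33.2
top 37.4 33.2
   mid 64.5227640052441 mod 4.522764005244099
left 155.3 32.7
left -148.7 33.6
   mid 3.2899018701441207 mod 63.28990187014412
right -27.9 32.7
right -83.8 33.4
   mid -55.8666238619477 mod 4.133376138052299
dot
```

```bash
python3 -c "
from h import *
f=load('w11'); crop('w11','c15',180,170,260,180,3)
"
```

```text
(no output)
```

View pics/c15.png

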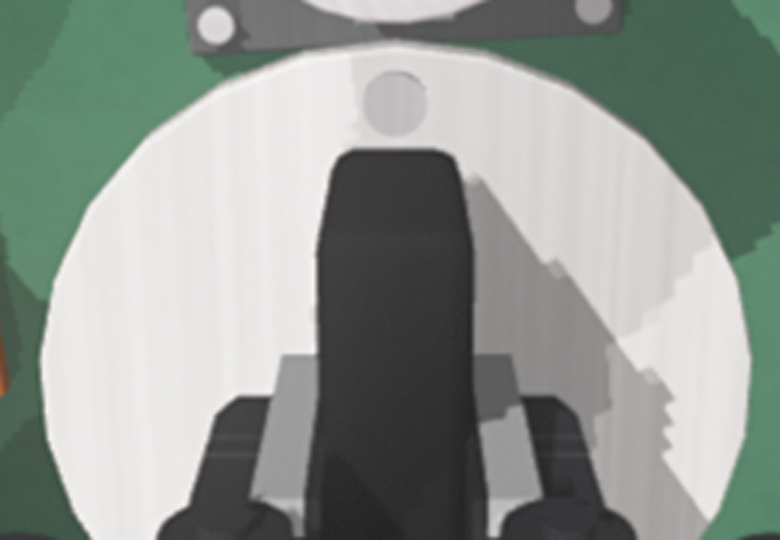

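```bash
python3 -c "
from h import *
from scipy.optimize import least_squares
f=load('w11'); st=bot.state(); Rt=R.from_quat(st['orientation'])
P=[(40,365),(50,285),(88,205),(150,135),(222,85),(308,50),(395,45),(480,55),(570,92),(645,145),(703,210),(738,285),(751,360)]
def tl(p,zt):
    u,v=cpx(180,170,3,*p); d=Rt.inv().apply(ray(f,u,v)); o=Rt.inv().apply(f['origin']-st['tcp_pos']); return (o+d*(zt-o[2])/d[2])[:2]
for zt in (-.0283,-.025,-.031,-.035):
    q=np.array([tl(p,zt) for p in P]); r=least_squares(lambda v:np.hypot(q[:,0]-v[0],q[:,1]-v[1])-v[2],[0,0,.047]); print(zt,r.x.round(4),(r.fun*1e3).round(1))
"
```

```text
-0.0283 [0.0007 0.     0.0466] [-0.2  0.1 -0.  -0.1  0.1  0.6  0.   0.  -0.4 -0.4  0.   0.2  0.2]
-0.025 [-0.0009  0.      0.0476] [-0.2  0.1 -0.  -0.1  0.1  0.6  0.   0.  -0.4 -0.4  0.   0.2  0.2]
-0.031 [0.002  0.     0.0457] [-0.2  0.1 -0.  -0.1  0.1  0.6  0.   0.  -0.4 -0.4  0.   0.1  0.2]
-0.035 [0.0039 0.     0.0445] [-0.2  0.1 -0.  -0.1  0.1  0.5  0.   0.  -0.4 -0.4  0.   0.1  0.2]
```

```bash
python3 -c "
from h import *
rows([.5516,-.2178,.15],down(-26.0),5)" | sed 's/np.float64//g'
```

```text
[(0.15), (-0.0), (0.22), (-0.0), (0.02), (-0.0), 0]
[(0.14), (-0.0), (0.22), (-0.0), (0.02), (-0.01), 0]
[(0.15), (-0.0), (0.23), (-0.01), (0.02), (-0.0), 0]
[(0.15), (-0.0), (0.22), (0.0), (0.02), (-0.01), 0]
[(0.14), (-0.0), (0.22), (0.0), (0.02), (-0.0), 0]
max [0.15 0.   0.23 0.01 0.02 0.01]
```

Request:
drive_tool --plan '[0.15,0,0.22,0,0.02,0,0,0.15,0,0.22,0,0.02,0,0,0.15,0,0.22,0,0.02,0,0,0.15,0,0.22,0,0.02,0,0,0.13,0,0.22,0,0,0,0]'

```text
time: 13.0
tcp_pos: [0.5518, -0.2192, 0.1507]
orientation: [0.849, 0.528, -0.0, 0.0]
wrist_force: [1.3, 0.3, -3.3]
width: 0.17
```

Request:
drive_tool --plan '[0,0,0,0,0,0,0,0,0,0,0,0,0,0,0,0,0,0,0,0,0]'

```text
time: 13.3
tcp_pos: [0.5521, -0.2215, 0.1529]
orientation: [0.85, 0.527, -0.0, 0.002]
wrist_force: [0.3, -1.2, -4.0]
width: 0.166
```

```bash
python3 -c "
from h import *
tool([.5516,-.2178,.11]);shot('side','s12'); crop('s12','c16',270,200,130,130,6); shot('top','t12'); crop('t12','c17',350,170,100,100,7)"
```

```text
t 13.30 tcp [ 0.5521 -0.2215  0.1529] yaw_y -26.3 zax [ 0.0015 -0.0027 -1.    ] F [ 0.3 -1.2 -4. ] M [-0.01 -0.02 -0.04] w 0.166 q [-0.21  0.44  0.7   1.81 -0.33  1.01  0.16]
to go in tool (cm*0.1 shares): [ 0.032 -0.022  0.429]
```

View pics/c16.png

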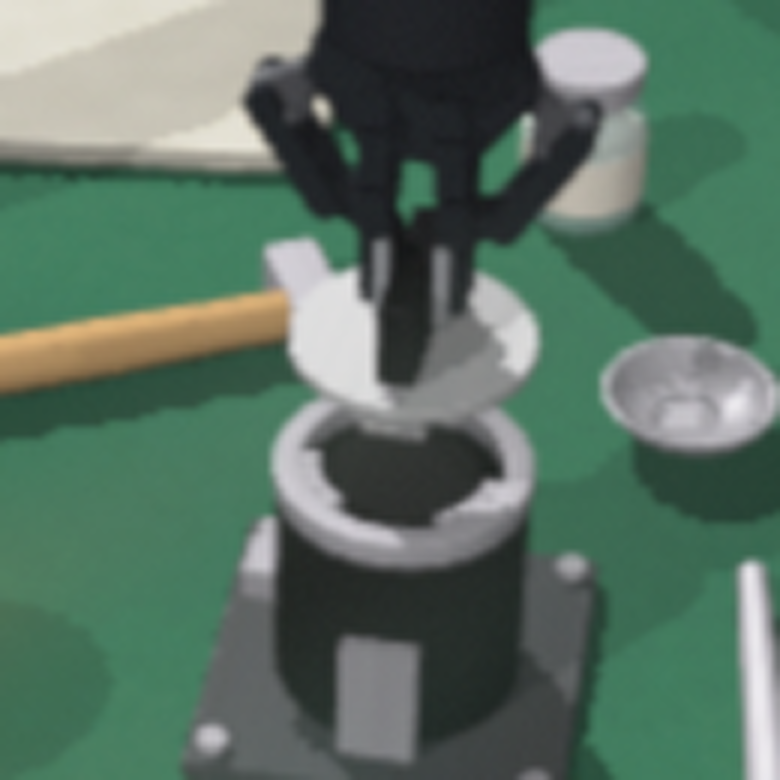

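```bash
python3 -c "
from h import *
f=load('s12'); print(onz(f,*cpx(270,200,6,413.5,340),.1805), onz(f,*cpx(270,200,6,404,481),.115)); tool([.5516,-.2178,.11])"
```

```text
[ 0.55172272 -0.2233478   0.1805    ] [ 0.549067   -0.22705142  0.115     ]
t 13.40 tcp [ 0.5521 -0.2211  0.1528] yaw_y -26.3 zax [ 0.0016 -0.0021 -1.    ] F [ 0.6 -0.4 -2.2] M [0.   0.   0.06] w 0.167 q [-0.21  0.44  0.7   1.81 -0.33  1.01  0.16]
to go in tool (cm*0.1 shares): [ 0.028 -0.02   0.428]
```

View pics/c17.png

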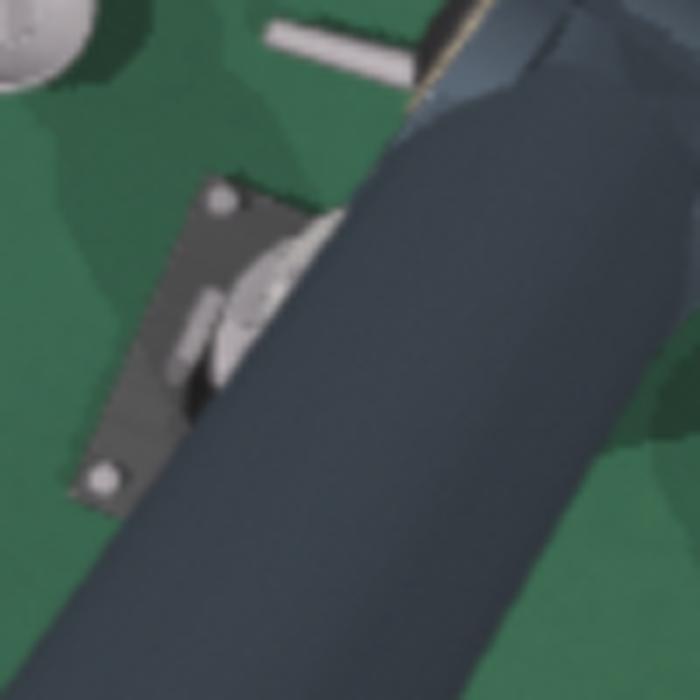

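Request:
drive_tool --plan '[0,0,0,0,0,0,0]'

```text
time: 13.5
tcp_pos: [0.552, -0.2205, 0.1523]
orientation: [0.849, 0.528, -0.0, 0.001]
wrist_force: [0.5, 0.3, -3.9]
width: 0.171
```

Request:
drive_tool --plan '[0.025,-0.015,0.1,0,0,0,0,0,0,0.1,0,0,0,0,0,0,0.1,0,0,0,0,0,0,0.02,0,0,0,0,0,0,0,0,0,0,0]'

```text
time: 14.0
tcp_pos: [0.551, -0.2166, 0.1183]
orientation: [0.849, 0.528, -0.001, -0.0]
wrist_force: [0.9, 1.2, -3.2]
width: 0.165
```

```bash
python3 -c "
from h import *
tool([.5516,-.2178,.10]);shot('side','s13'); crop('s13','c18',295,230,90,90,8); f=load('s13')
st=bot.state(); print(onz(f,*cpx(270,200,6,413.5,340),.1805)) 
im=cv2.imread('pics/c18.png')
t=np.radians(np.arange(0,361,4))
def dr(c,r,z,col):
    P=np.stack([c[0]+r*np.cos(t),c[1]+r*np.sin(t),0*t+z],1); p=((proj(f,P)-[295,230]+.5)*8-.5).astype(int); cv2.polylines(im,[p.reshape(-1,1,2)],True,col,1)
dr([.5516,-.2178],.051,.115,(0,255,255)); dr([.5516,-.2178],.04,.115,(0,255,255))
dr(st['tcp_pos'],.047,st['tcp_pos'][2]+.0275,(0,0,255))
cv2.imwrite('pics/c19.png',im)
"
```

```text
t 14.00 tcp [ 0.551  -0.2166  0.1183] yaw_y -26.2 zax [-2.7e-03 -9.0e-04 -1.0e+00] F [ 0.9  1.2 -3.2] M [-0.06 -0.04 -0.02] w 0.165 q [-0.2   0.48  0.67  1.84 -0.36  0.95  0.18]
to go in tool (cm*0.1 shares): [-0.008  0.011  0.183]
[ 0.55172272 -0.2233478   0.1805    ]
```

View pics/c19.png

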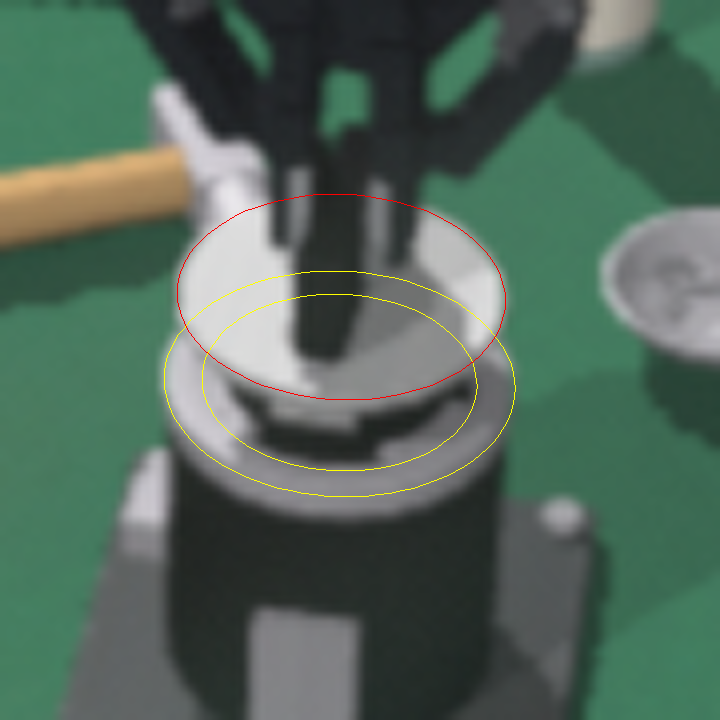

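Request:
drive_tool --plan '[0,0,0.03,0,0,0,0,0,0,0.03,0,0,0,0,0,0,0.03,0,0,0,0,0,0,0,0,0,0,0]'

```text
time: 14.45
tcp_pos: [0.5512, -0.2164, 0.1098]
orientation: [0.849, 0.528, -0.001, -0.0]
wrist_force: [-0.1, 0.1, -2.6]
width: 0.166
```

```bash
python3 -c "
from h import *
tool([.5516,-.2178,.10])"
```

```text
t 14.45 tcp [ 0.5512 -0.2164  0.1098] yaw_y -26.2 zax [-1.8e-03 -7.0e-04 -1.0e+00] F [-0.1  0.1 -2.6] M [-0.01  0.05 -0.03] w 0.166 q [-0.19  0.49  0.67  1.85 -0.37  0.93  0.19]
to go in tool (cm*0.1 shares): [-0.01   0.01   0.098]
```

Request:
drive_tool --plan '[-0.008,0.008,0.02,0,0,0,0,0,0,0.02,0,0,0,0,0,0,0.02,0,0,0,0,0,0,0,0,0,0,0]'

```text
time: 14.85
tcp_pos: [0.5517, -0.2176, 0.1039]
orientation: [0.849, 0.528, -0.001, -0.0]
wrist_force: [-0.0, -0.7, -3.1]
width: 0.168
```

```bash
python3 -c "
from h import *
tool([.5516,-.2178,.10]);shot('side','s14'); crop('s14','c20',295,230,90,90,8); "
```

```text
t 14.85 tcp [ 0.5517 -0.2176  0.1039] yaw_y -26.2 zax [-1.6e-03 -8.0e-04 -1.0e+00] F [-0.  -0.7 -3.1] M [ 0.02 -0.01 -0.03] w 0.168 q [-0.18  0.49  0.66  1.85 -0.37  0.92  0.19]
to go in tool (cm*0.1 shares): [-0.002  0.     0.039]
```

View pics/c20.png

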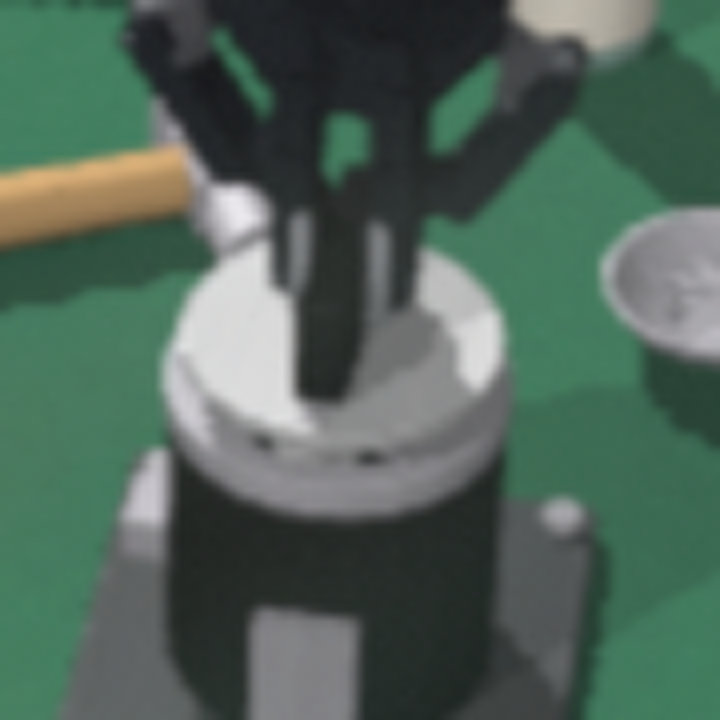

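Request:
drive_tool --plan '[0,0,0.02,0,0,0,0,0,0,0.02,0,0,0,0,0,0,0,0,0,0,0]'

```text
time: 15.2
tcp_pos: [0.552, -0.2178, 0.1004]
orientation: [0.849, 0.528, -0.001, 0.0]
wrist_force: [-0.6, 0.8, 0.8]
width: 0.169
```

Request:
drive_tool --plan '[0,0,0.02,0,0,0,0,0,0,0.01,0,0,0,0,0,0,0,0,0,0,0]'

```text
time: 15.5
tcp_pos: [0.5521, -0.2179, 0.0976]
orientation: [0.849, 0.528, -0.0, 0.0]
wrist_force: [-0.7, 0.5, 2.2]
width: 0.167
```

```bash
python3 -c "
from h import *
tool([.5516,-.2178,.093])"
```

```text
t 15.50 tcp [ 0.5521 -0.2179  0.0976] yaw_y -26.2 zax [-4.e-04 -1.e-03 -1.e+00] F [-0.7  0.5  2.2] M [0.22 0.28 0.01] w 0.167 q [-0.18  0.5   0.66  1.86 -0.38  0.91  0.2 ]
to go in tool (cm*0.1 shares): [-0.002 -0.005  0.046]
```

Request:
drive_tool --plan '[0,0,0.02,0,0,0,0,0,0,0.02,0,0,0,0,0,0,0,0,0,0,0]' --newtons 110

```text
time: 15.8
tcp_pos: [0.5521, -0.2178, 0.0935]
orientation: [0.849, 0.528, -0.0, 0.0]
wrist_force: [-1.6, 0.7, 6.5]
width: 0.166
```

```bash
python3 -c "
from h import *
tool([.5516,-.2178,.093])"
```

```text
t 15.80 tcp [ 0.5521 -0.2178  0.0935] yaw_y -26.2 zax [-4.e-04 -9.e-04 -1.e+00] F [-1.6  0.7  6.5] M [0.4  0.4  0.05] w 0.166 q [-0.18  0.51  0.65  1.86 -0.39  0.9   0.2 ]
to go in tool (cm*0.1 shares): [-0.002 -0.005  0.005]
```

Request:
drive_tool --plan '[0,0,0.005,0,0,0.5,0,0,0,0,0,0,0.7,0,0,0,0,0,0,0.7,0,0,0,0,0,0,0.7,0]'

```text
time: 16.2
tcp_pos: [0.5529, -0.2179, 0.0935]
orientation: [0.894, 0.448, 0.0, 0.001]
wrist_force: [0.2, 1.8, 6.3]
width: 0.165
```

```bash
python3 -c "
from h import *
tool([.5516,-.2178,.093])"
```

```text
t 16.20 tcp [ 0.5529 -0.2179  0.0935] yaw_y -36.7 zax [ 0.001  -0.0012 -1.    ] F [0.2 1.8 6.3] M [ 0.35  0.27 -0.03] w 0.165 q [-0.21  0.52  0.7   1.86 -0.42  0.91  0.05]
to go in tool (cm*0.1 shares): [-0.007 -0.01   0.005]
```

Request:
drive_tool --plan '[0,0,0,0,0,0.7,0,0,0,0,0,0,0.7,0,0,0,0,0,0,0.7,0,0,0,0,0,0,0.7,0]'

```text
time: 16.6
tcp_pos: [0.553, -0.218, 0.0935]
orientation: [0.933, 0.359, 0.0, 0.001]
wrist_force: [-0.5, 1.5, 6.9]
width: 0.166
```

```bash
python3 -c "
from h import *
tool([.5516,-.2178,.093])"
```

```text
t 16.60 tcp [ 0.553  -0.218   0.0935] yaw_y -47.9 zax [ 0.0013 -0.0015 -1.    ] F [-0.5  1.5  6.9] M [0.29 0.15 0.15] w 0.166 q [-0.24  0.54  0.75  1.87 -0.45  0.92 -0.11]
to go in tool (cm*0.1 shares): [-0.009 -0.011  0.005]
```

Request:
drive_tool --plan '[0,0,0,0,0,0.6,0,0,0,0,0,0,0.6,0,0,0,0,0,0,0.6,0]'

```text
time: 16.9
tcp_pos: [0.553, -0.2181, 0.0936]
orientation: [0.954, 0.3, 0.0, 0.001]
wrist_force: [-0.8, 0.7, 6.5]
width: 0.167
```

```bash
python3 -c "
from h import *
tool([.5516,-.2178,.093])"
```

```text
t 16.90 tcp [ 0.553  -0.2181  0.0936] yaw_y -55.1 zax [ 0.0014 -0.0017 -1.    ] F [-0.8  0.7  6.5] M [0.27 0.17 0.03] w 0.167 q [-0.26  0.55  0.79  1.87 -0.48  0.93 -0.22]
to go in tool (cm*0.1 shares): [-0.01  -0.011  0.006]
```

Request:
drive_tool --plan '[0,0,0,0,0,0.5,0,0,0,0.003,0,0,0.5,0,0,0,0.002,0,0,0.5,0]'

```text
time: 17.2
tcp_pos: [0.5531, -0.2182, 0.0931]
orientation: [0.968, 0.25, 0.0, 0.001]
wrist_force: [-0.7, 0.4, 6.9]
width: 0.163
```

```bash
python3 -c "
from h import *
tool([.5516,-.2178,.093])"
```

```text
t 17.20 tcp [ 0.5531 -0.2182  0.0931] yaw_y -61.1 zax [ 0.0015 -0.0018 -1.    ] F [-0.7  0.4  6.9] M [ 0.3   0.27 -0.02] w 0.163 q [-0.28  0.56  0.81  1.87 -0.5   0.93 -0.3 ]
to go in tool (cm*0.1 shares): [-0.011 -0.011  0.001]
```

Request:
drive_tool --plan '[0,0,0.003,0,0,0.5,0,0,0,0.002,0,0,0.5,0,0,0,0,0,0,0,0]'

```text
time: 17.5
tcp_pos: [0.553, -0.2183, 0.0928]
orientation: [0.976, 0.216, 0.0, 0.001]
wrist_force: [-1.3, 1.7, 7.2]
width: 0.166
```

```bash
python3 -c "
from h import *
tool([.5516,-.2178,.093])"
```

```text
t 17.50 tcp [ 0.553  -0.2183  0.0928] yaw_y -65.1 zax [ 0.0014 -0.0019 -1.    ] F [-1.3  1.7  7.2] M [ 0.35  0.32 -0.07] w 0.166 q [-0.29  0.56  0.83  1.87 -0.51  0.94 -0.36]
to go in tool (cm*0.1 shares): [-0.011 -0.011 -0.002]
```

Request:
drive_tool --plan '[0,0,0.003,0,0,0.4,0,0,0,0,0,0,0.4,0,0,0,0,0,0,0,0]'

```text
time: 17.8
tcp_pos: [0.5531, -0.2183, 0.0927]
orientation: [0.982, 0.189, 0.001, 0.001]
wrist_force: [-1.0, 1.5, 8.8]
width: 0.162
```

```bash
python3 -c "
from h import *
tool([.5516,-.2178,.093])"
```

```text
t 17.80 tcp [ 0.5531 -0.2183  0.0927] yaw_y -68.2 zax [ 0.0015 -0.0017 -1.    ] F [-1.   1.5  8.8] M [ 0.43  0.33 -0.02] w 0.162 q [-0.3   0.57  0.85  1.87 -0.52  0.94 -0.4 ]
to go in tool (cm*0.1 shares): [-0.012 -0.01  -0.003]
```

Request:
drive_tool --plan '[0,0,0,0,0,0.4,0,0,0,0,0,0,0,0]'

```text
time: 18.0
tcp_pos: [0.5531, -0.2183, 0.0928]
orientation: [0.985, 0.175, 0.001, 0.001]
wrist_force: [-1.0, 0.4, 8.8]
width: 0.16
```

```bash
python3 -c "
from h import *
tool()"
```

```text
t 18.00 tcp [ 0.5531 -0.2183  0.0928] yaw_y -69.8 zax [ 0.0016 -0.0018 -1.    ] F [-1.   0.4  8.8] M [ 0.41  0.34 -0.06] w 0.160 q [-0.3   0.57  0.85  1.87 -0.53  0.94 -0.43]
```

Request:
drive_tool --plan '[0,0,0,0,0,0.4,0,0,0,0,0,0,0,0]'

```text
time: 18.2
tcp_pos: [0.5531, -0.2183, 0.0928]
orientation: [0.987, 0.161, 0.001, 0.001]
wrist_force: [-0.7, 1.1, 9.7]
width: 0.168
```

```bash
python3 -c "
from h import *
tool()"
```

```text
t 18.20 tcp [ 0.5531 -0.2183  0.0928] yaw_y -71.4 zax [ 0.0016 -0.0019 -1.    ] F [-0.7  1.1  9.7] M [0.4  0.37 0.08] w 0.168 q [-0.31  0.57  0.86  1.87 -0.53  0.94 -0.45]
```

```bash
python3 -c "
from h import *
shot('wrist','w15');shot('side','s15'); crop('s15','c21',295,230,90,90,8); tool()"
```

```text
t 18.30 tcp [ 0.5531 -0.2183  0.0927] yaw_y -71.4 zax [ 0.0016 -0.0017 -1.    ] F [-1.3  1.2  9.7] M [0.36 0.39 0.07] w 0.165 q [-0.31  0.57  0.86  1.87 -0.53  0.94 -0.45]
```

View pics/c21.png

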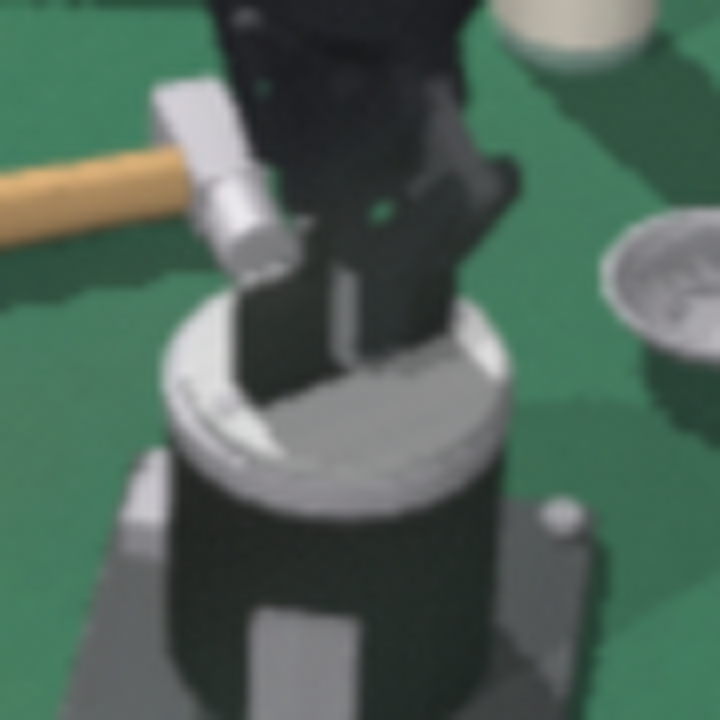

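View pics/w15.png

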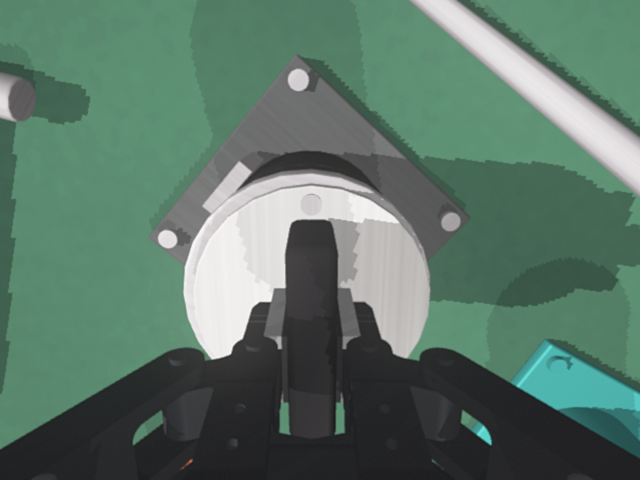

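Request:
drive_tool --plan '[-0.005,-0.01,0,0,0,0,0,0,0,0,0,0,0.4,0,0,0,0,0,0,0,0]'

```text
time: 18.6
tcp_pos: [0.553, -0.2182, 0.0928]
orientation: [0.989, 0.148, 0.001, 0.002]
wrist_force: [0.8, -0.4, 7.4]
width: 0.168
```

```bash
python3 -c "
from h import *
tool([.5516,-.2178,.093])"
```

```text
t 18.60 tcp [ 0.553  -0.2182  0.0928] yaw_y -73.0 zax [ 0.0028 -0.0035 -1.    ] F [ 0.8 -0.4  7.4] M [0.17 0.04 0.19] w 0.168 q [-0.31  0.58  0.87  1.87 -0.54  0.94 -0.47]
to go in tool (cm*0.1 shares): [-0.012 -0.007 -0.002]
```

Request:
drive_tool --plan '[0,0,0,0,0,0.4,0,0,0,0,0,0,0,0]'

```text
time: 18.8
tcp_pos: [0.5529, -0.2179, 0.0927]
orientation: [0.991, 0.135, 0.001, 0.002]
wrist_force: [0.2, 0.0, 8.3]
width: 0.165
```

```bash
python3 -c "
from h import *
tool([.5516,-.2178,.093])"
```

```text
t 18.80 tcp [ 0.5529 -0.2179  0.0927] yaw_y -74.5 zax [ 0.0024 -0.0033 -1.    ] F [0.2 0.  8.3] M [0.17 0.07 0.47] w 0.165 q [-0.32  0.58  0.88  1.87 -0.54  0.95 -0.49]
to go in tool (cm*0.1 shares): [-0.012 -0.005 -0.003]
```

Request:
drive_tool --plan '[0,0,0,0,0,0.3,0,0,0,0,0,0,0,0]'

```text
time: 19.0
tcp_pos: [0.5529, -0.2178, 0.0928]
orientation: [0.992, 0.125, 0.001, 0.002]
wrist_force: [-1.1, -0.7, 8.3]
width: 0.164
```

```bash
python3 -c "
from h import *
tool([.5516,-.2178,.093])"
```

```text
t 19.00 tcp [ 0.5529 -0.2178  0.0928] yaw_y -75.6 zax [ 0.0021 -0.0033 -1.    ] F [-1.1 -0.7  8.3] M [0.27 0.08 0.75] w 0.164 q [-0.32  0.58  0.88  1.87 -0.55  0.95 -0.51]
to go in tool (cm*0.1 shares): [-0.013 -0.003 -0.002]
```

Request:
drive_tool --plan '[0,0,0,0,0,0.3,0,0,0,0,0,0,0,0]'

```text
time: 19.2
tcp_pos: [0.553, -0.2177, 0.0928]
orientation: [0.993, 0.116, 0.001, 0.002]
wrist_force: [-0.1, -0.4, 8.6]
width: 0.161
```

```bash
python3 -c "
from h import *
tool([.5516,-.2178,.093])"
```

```text
t 19.20 tcp [ 0.553  -0.2177  0.0928] yaw_y -76.7 zax [ 0.0019 -0.0035 -1.    ] F [-0.1 -0.4  8.6] M [0.26 0.1  1.13] w 0.161 q [-0.33  0.58  0.89  1.87 -0.55  0.95 -0.53]
to go in tool (cm*0.1 shares): [-0.013 -0.002 -0.002]
```

Resistance has jumped by about 1.1 N m and the height (0.0928 against 0.093 predicted) says home. I'll release and lift clear.

Request:
drive_tool --plan '[0,0,0,0,0,0,0.6,0,0,0,0,0,0,1,0,0,0,0,0,0,1,0,0,0,0,0,0,1,0,0,0,0,0,0,1]'

```text
time: 19.7
tcp_pos: [0.5509, -0.217, 0.0912]
orientation: [0.994, 0.113, -0.001, 0.0]
wrist_force: [0.9, 0.0, 1.3]
width: 0.99
```

Request:
drive_tool --plan '[0,0,-0.1,0,0,0,1,0,0,-0.2,0,0,0,1,0,0,-0.3,0,0,0,1,0,0,-0.3,0,0,0,1,0,0,-0.3,0,0,0,1]'

```text
time: 20.2
tcp_pos: [0.5511, -0.2171, 0.2133]
orientation: [0.994, 0.113, -0.0, 0.001]
wrist_force: [0.5, 0.8, -0.2]
width: 1.001
```

```bash
python3 -c "
from h import *
tool();shot('wrist','w16');shot('side','s16'); crop('s16','c22',295,230,90,90,8)"
```

```text
t 20.20 tcp [ 0.5511 -0.2171  0.2133] yaw_y -77.1 zax [-5.0e-04 -1.3e-03 -1.0e+00] F [ 0.5  0.8 -0.2] M [-0.02 -0.09 -0.01] w 1.001 q [-0.42  0.45  1.    1.75 -0.41  1.16 -0.64]
```

View pics/c22.png

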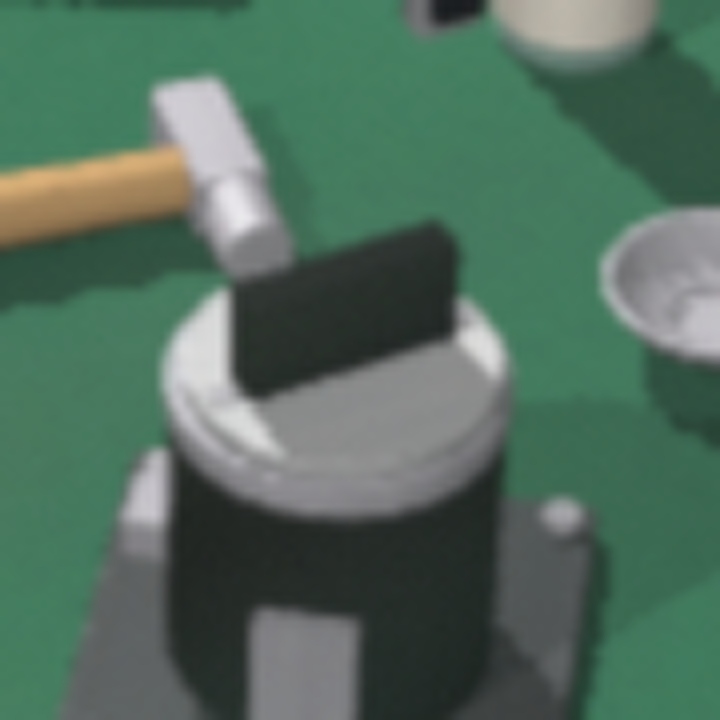

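View pics/w16.png

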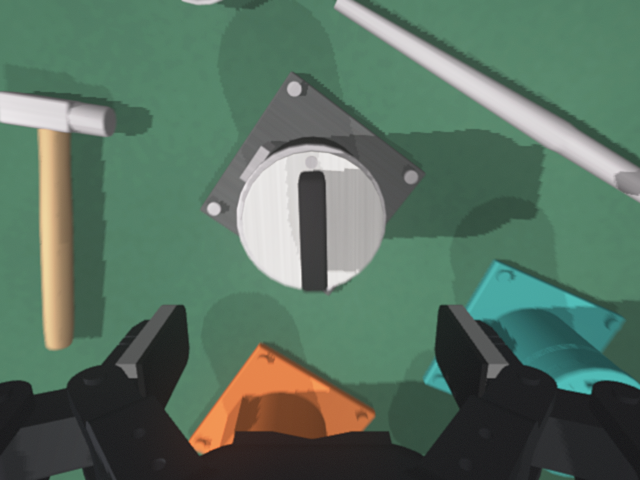

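```bash
python3 -c "
from h import *
f=load('s16'); im=cv2.imread('pics/c22.png'); t=np.radians(np.arange(0,361,4))
def dr(c,r,z,col):
    P=np.stack([c[0]+r*np.cos(t),c[1]+r*np.sin(t),0*t+z],1); p=((proj(f,P)-[295,230]+.5)*8-.5-[5,0]).astype(int); cv2.polylines(im,[p.reshape(-1,1,2)],True,col,1)
c=[.5518,-.2182]
dr(c,.051,.115,(0,255,255)); dr(c,.047,.121,(0,0,255))
cv2.imwrite('pics/c23.png',im); crop('w16','c24',220,130,180,180,4)
"
```

```text
(no output)
```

View pics/c23.png

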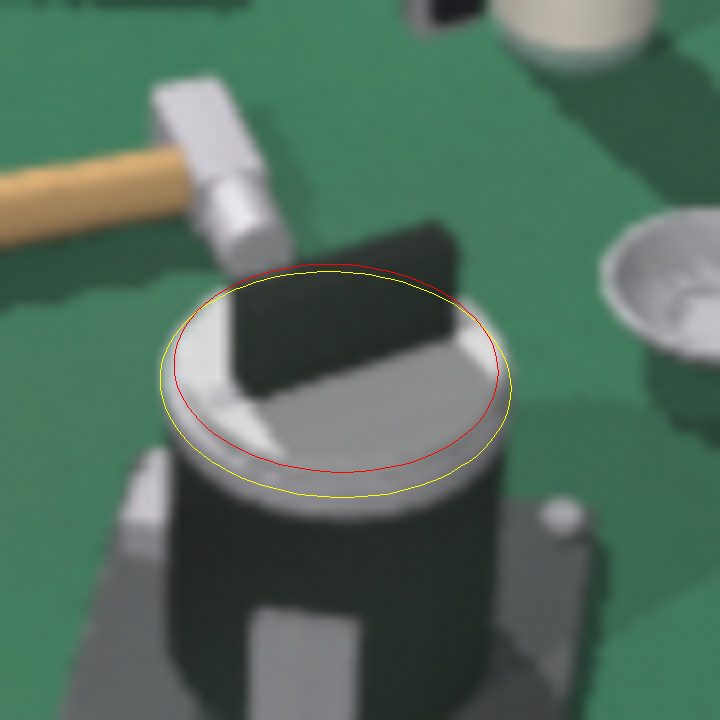

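View pics/c24.png

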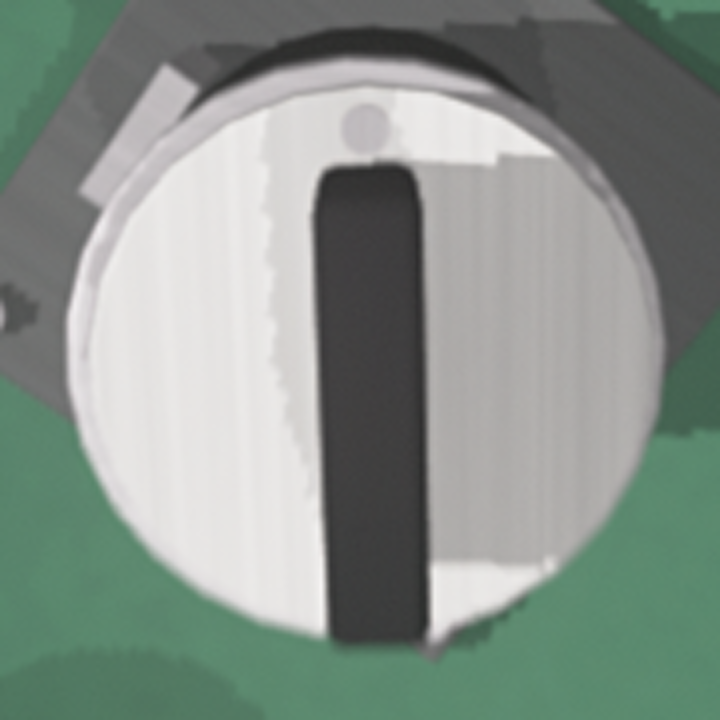

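```bash
python3 -c "
from h import *
f=load('w16'); g=lambda x,y,z:onz(f,*cpx(220,130,4,x,y),z)
a=g(368,205,.157);b=g(380,640,.157); print(np.linalg.norm(a-b),np.degrees(np.arctan2(*(b-a)[[1,0]])),(a+b)/2)
l,r=g(85,345,.121),g(664,345,.121);print((l+r)/2,np.linalg.norm(l-r)); l,r=g(67,340,.115),g(666,340,.115);print((l+r)/2,np.linalg.norm(l-r))
tool()"
```

```text
0.06662596967801784 -165.52909077647556 [ 0.55192296 -0.21831258  0.157     ]
[ 0.55590202 -0.21763811  0.121     ] 0.09646387329901301
[ 0.55500798 -0.21647977  0.115     ] 0.10190732724984006
t 20.30 tcp [ 0.5534 -0.2188  0.2163] yaw_y -77.1 zax [ 0.0071 -0.0035 -1.    ] F [ 0.3 -0.8 -0.2] M [-0.06  0.03 -0.03] w 1.000 q [-0.42  0.45  1.    1.75 -0.41  1.16 -0.64]
```

Request:
drive_tool --plan '[0,0,-0.1,0,0,0,1,0,0,0,0,0,0,1,0,0,0,0,0,0,1]'

```text
time: 20.6
tcp_pos: [0.5509, -0.2165, 0.2209]
orientation: [0.994, 0.113, -0.001, 0.0]
wrist_force: [0.2, 0.3, -0.0]
width: 0.999
```

```bash
python3 -c "
from h import *
shot('side','s17'); a=cv2.imread('pics/s16.png')[230:320,295:385].astype(int); b=cv2.imread('pics/s17.png')[230:320,295:385].astype(int); print('diff',np.abs(a-b)[40:].mean(),np.abs(a-b)[40:].max())
tool(); print(bot.sign_off())"
```

```text
diff 0.593925925925926 4
t 20.65 tcp [ 0.5508 -0.2165  0.2207] yaw_y -77.0 zax [-2.4e-03 -6.0e-04 -1.0e+00] F [ 0.3 -0.1  0.1] M [-0.01  0.05  0.02] w 1.003 q [-0.42  0.45  1.01  1.74 -0.4   1.18 -0.65]
the job is handed in; nothing more can be done
None
```

The small silver lid is in the black barrel's mouth, pressed down and twisted clockwise until it bound. I let go, backed off and handed in at 20.65 s. I lowered it with its ears in the gaps, pressed to about 10 N and turned until the resistance rose by about 1.1 N m.

**Checks that agreed:**
- **Height:** the lid ended at the height I predicted for home, and in the side picture its flange lies flat on the rim.
- **After release:** the side pictures taken right after release and about 0.45 s later show no movement of the lid.
- **Other things:** the hammer and dish show no sign of being touched in the last pictures. The jar is only partly in view there, and nothing came near it.

**Checks that disagreed or went wrong:**
- **Fingertip position:** the real fingertips sit about 37 mm behind the reported tool point. The first grasp closed on air above the handle. I found the offset by touching the handle's top, which peaked at 24 N, then gripped it properly.
- **Twist angle:** the turn from mid-gap came out at about 0.86 rad, against the stated 0.7 to 0.8. My gap and lid angles are good to a few hundredths of a radian. I relied on the jump in resistance.
- **Centring:** the wrist camera shows the lid about 1 to 1.5 mm off the mouth's centre, within the 2 mm clearance.

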